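# Pack and lock the specimen chest

## Robot

A 6-joint arm with a two-finger parallel gripper is mounted at the origin on the work surface. World frame = base frame: x ahead of the robot, y to its left, z up, the work surface at z = 0. Lengths are in m, angles in degrees, forces in N, time in s.
With the tool pointing down it reaches from about 0.4 to 0.825 m from the base axis. Payload 7 kg.
Tool frame: the origin (TCP) lies on the centre line of the jaws, within the pads' length; the fingertips stand 8 mm ahead of it and the grasp point (between the pads) lies 11 mm behind it; z points along the fingers, y is the line along which they close (so a half turn about z gives the same grasp; the last joint's range is limited). The gripper opens to 88 mm and grips with 3 to 60 N. Pads are 19 mm wide; open, the fingers measure 130 mm over their backs; the gripper's body (78 mm by 193 mm) begins 47 mm behind the grasp point.
Start: joints at [84.173, 20.546, 0.682, 0, -70.136, -16.507], TCP at [0.257, 0.624, 0.235] pointing down, gripper open.
Joint ranges: [-176.03, 176.03], [-82.01, 121.73], [-58.28, 71.71], [-173.87, 95.51], [-174.79, -0.11], [-173.66, 173.66]. Speed limits (degrees/s): [136.94, 136.94, 172.46, 180, 180, 180].

## Interface

Orientations are given as [roll, pitch, yaw] about the fixed x, y, z axes, in that order (R = Rz(yaw) Ry(pitch) Rx(roll)).
In Python, from plant import ctrl, vision gives the robot as it stands. The module is installed in compiled form; this text tells all that it offers.
- The arm moves only by the tool move_arm, never from a script. Its argument "moves" is one flat list of numbers, 7 for each row, row after row: the finger opening in cm, from 0 to 8.76, then the shift along the tool's x, y, z in cm, then the turn, a rotation vector about the tool's x, y, z in rad. A call has 1 to 8 rows; each row shifts and turns the commanded pose from where the row before left it, along the tool's axes as they then stand; what a row does not reach is not made up. A row lasts 1/10 s, in which the tool goes at most 50 mm and 8.59 degrees, less where a joint would pass 70% of its speed; a pose out of reach is approached as far as the arm can. A call with a gripper value outside its range is refused whole. The fingers move at their own pace and stop on an object; the grip force is fixed at half the most. Time passes only in rows, so rows that do not move let the fingers close. It gives the time, the measured TCP pose, the force, the opening and the grip force at its end, in the units of the state.
- ctrl.get_obs(): the state, without advancing time (a new reading comes with each control period).
- vision.snapshot(name): name is "scene" or "top"; returns (picture, depth): 400x640x3 uint8, red, green, blue; 400x640 float32, m along the optical axis (not along the pixel's ray), 0 where there is no reading.
- vision.camera_model(name): a dict with "vertical_fov" (degrees; the focal length in pixels is half the picture's height over the tangent of half this angle, whatever the lens; pixels are square), "cx", "cy" (the principal point, pixels), "cam_to_world" (4x4, takes a point from camera to world coordinates). Camera axes: x right, y down, z forward; pixel columns grow to the right and rows downward; lengths in m; the calibration is good to about 2 mm. A picture is of the moment at which its call begins. camera_model takes no time and is no camera call.
- ctrl.close_job(): hands the job in; it is judged then, once.
The state is a dict: "clock": time; "joint_pos": joint angles; "qvel": joint speeds; "tau": joint torques, N m; "tool_pos": TCP position; "orientation": TCP orientation; "force": force on the tool from outside, world axes, zero at the start; "moment": the same for the moment, N m; "opening": finger opening in m; "gripper_force": force on a finger pad.
Only numpy, scipy, OpenCV 4.12 (cv2) and the standard library are available. Lean on these libraries where they do the work, as an engineer would, in place of code of your own. Each camera call takes 0.05 s, during which the arm holds its last target. There are 200 camera calls.

## Task

Stand every amber sample jar upright inside the open specimen chest, then shut the lid fully. Next press the red vent plunger on the lid down into its housing and slide the yellow keeper over it so that it stays trapped, then swing the steel hasp fully over the brass staple, and last push the orange-handled locking pin all the way through the staple's loop, from either side, and leave it there. Leave the wash bottle, flask and beaker where they stand.

Things in the scene. Friction and masses are not known exactly. Their poses are not given: they have to be found in the camera images.
- chest: aluminium chest fixed to the bench, outside 232 (its x) x 212 (its y) x 85 mm high without lid, walls 6, floor 5 thick; origin: centre of its underside; z up. The lid hinges along its +y wall; hasp bracket and staple are outside its -y wall. Inside, 220 x 200 mm and 80 mm deep, up to six jars can stand in two rows of three (at x -72, 0, 72, y +-48 mm).
- lid_hinge (a point): point on the lid's hinge line (along the chest's x), middle of the lid, at the underside of the lid: chest (0, 106, 85) mm. Fixed to the chest.
- lid (a joint): lid angle, rad: 0 shut, grows as the -y edge rises, 1.57 upright, stop at 1.85. Blue plate 232 x 214 x 12 mm, reaching 214 mm from the hinge. Stiff hinge: stays at any angle; pushed near its free edge it needs about 4 to 8 N. Starts open.
- lid_edge (a point): point on the outer (upper) face of the lid at its free edge, 90 mm to the chest's -x side of the lid's middle: a clear place to push the lid shut. The plunger housing takes the middle of the outer face (x +-55, from 60 to 130 mm from the hinge, up to 21 mm above the face; keeper to 26, plunger to 31 mm).
- plunger (a joint): depth to which the plunger is pressed, m: 0 up, 0.014 fully down. Spring (1.5 N up, 3.6 N down) plus a damper: press at 10 to 20 mm/s with up to about 12 N; left untrapped it rises again, at about 9 mm/s at first. Trapped it stays at about 0.010.
- plunger_top (a point): centre of the top face of the red plunger pad, 50 mm (chest x) x 34 mm (chest y). It moves with the plunger; lid shut and plunger up it is at chest (0, 11, 128) mm. Its raised top is 5 mm above the keeper's top face; pressed down it is 4 mm below the keeper's underside and 3 mm above the grey housing.
- keeper (a joint): keeper slide, m: 0 clear of the plunger, 0.020 fully over it; slides towards the chest's +x with about 1.2 N friction and stays. It cannot slide past about 0.005 while the plunger is up.
- keeper_window (a point): centre of the keeper's window, at its top face; lid shut and slide at 0 it is at chest (0, 11, 123) mm. The keeper is a flat yellow frame, 90 (x) x 60 (y) x 5 mm, with a window 62 (x) x 44 (y) mm round the plunger pad. The closed fingers can press the plunger down through the window and, still pressing, be drawn towards +x against the window's +x bar (14 mm wide): the -x bar then comes over the plunger. At slide 0 the window's +x edge is 31 mm from its centre.
- hasp (a joint): hasp angle, rad: 0 swung over the staple, level and pointing away from the lid (chest -y) when the lid is shut; 1.57 at right angles to the lid, up when the lid is shut; stop at 2.2. Light friction (under 2 N at the tab): stays at any angle.
- hasp_hinge (a point): middle of the hasp's hinge line (along the chest's x) where it is when the lid is shut: chest (20, -108, 99) mm. Fixed to the chest.
- hasp_tab (a point): centre of the hasp's end tab, 69 mm from its hinge. Hasp: steel strap 44 wide (chest x), 80 long, 4 thick; slot 16 x 40 mm from 18 to 58 mm from the hinge; the solid tab, from 58 to 80 mm, is the place to push.
- loop (a point): centre of the staple's loop, axes as the chest's; the pin goes through along the chest's x. Staple: brass, upright, 5 mm thick, standing 21 to 47 mm out from the hasp's hinge line, top 128 mm above the bench; the opening is 16 mm wide (chest y) and, above the closed hasp, 22 mm high. Loop centre 112 mm above the bench, 11 mm above the closed hasp's top face.
- pin_grip (a point): centre of the orange handle of the loose locking pin, 40 long x 16 wide x 14 mm high; x axis along the pin towards its tip. The pin lies on the bench, 40 g. Grip across the 16 mm.
- pin_root (a point): where the shaft leaves the handle's collar (4 mm thick, 26 wide, 14 high), 24 mm from the handle's centre. The collar meets the staple when the pin is home.
- pin_tip (a point): rounded tip of the pin's steel shaft, diameter 8 mm, 54 mm beyond the collar, 78 mm from the handle's centre.
- jar1_mid (a point): centre of an amber sample jar with white cap, diameter 48, height 60 mm, about 130 g, standing on the bench; z up. Three to five of the five jars are present.
- jar2_mid (a point): centre of an amber sample jar with white cap, diameter 48, height 60 mm, about 130 g, standing on the bench; z up. Three to five of the five jars are present.
- jar3_mid (a point): centre of an amber sample jar with white cap, diameter 48, height 60 mm, about 130 g, standing on the bench; z up. Three to five of the five jars are present.
- jar4_mid (a point): centre of an amber sample jar with white cap, diameter 48, height 60 mm, about 130 g, standing on the bench; z up. Three to five of the five jars are present.
- jar5_mid (a point): centre of an amber sample jar with white cap, diameter 48, height 60 mm, about 130 g, standing on the bench; z up. Three to five of the five jars are present.
- wash_bottle: bystander: white wash bottle, diameter 64, height 160 mm; origin under its base
- flask: bystander: conical glass flask, diameter 72, height 98 mm; origin under its base
- beaker: bystander: glass beaker, diameter 68, height 85 mm; origin under its base

How it is judged:
By the outcome, as a careful person would: the job done as asked, in the order asked, and still so for the second after the job is handed in, with the robot touching nothing.
Of jar1, jar2, jar3, jar4, jar5 only 3 to 5 are there at a start; the rules pass over those that are not, and their reading is None.
At some moment in a run one of jar1, jar2, jar3, jar4, jar5 may be knocked a few centimetres aside while the robot is not near it.
It also fails if it takes over 210 s, if anything falls off the work surface, if the arm or the gripper's body presses on something with over 40 N, if the wrist force passes 120 N, or if a joint passes its speed limit or range.

## Working session

There is one attempt and no reset: what is moved stays moved. The work goes in short steps, Python scripts to look and compute and a tool call to move; the robot and the scene stay as the last step left them, time stands still between calls to the robot, and variables do not carry over. Pictures are saved under pics/ and viewed, at most 14 in all, crops included, and the job is handed in when it is done.

Besides the shell and the picture viewer there is one more tool, called after "Emit:" by a JSON object that holds its "method" and its "body". move_arm: Moves the arm, as the interface text tells. Its arguments: {"type":"object","properties":{"moves":{"type":"array"}},"required":["moves"]}

```bash
mkdir -p pics; cat > h.py <<'E'
import numpy as np, cv2
from plant import ctrl, vision
from scipy.spatial.transform import Rotation as R
def snap(n):
    p,d=vision.snapshot(n); m=vision.camera_model(n)
    f=200/np.tan(np.radians(m["vertical_fov"])/2)
    return p,d,m,f
def cloud(n):
    p,d,m,f=snap(n)
    v,u=np.mgrid[0:400,0:640]
    c=np.stack([(u-m["cx"])/f*d,(v-m["cy"])/f*d,d],-1)
    T=np.array(m["cam_to_world"]); w=c@T[:3,:3].T+T[:3,3]
    w[d<=0]=np.nan
    return p,w
def save(p,name): cv2.imwrite(f"pics/{name}.png",p[:,:,::-1])
E
python3 - <<'E'
from h import *
for n in("scene","top"):
    p,w=cloud(n); save(p,n+"0"); np.save(n+"0.npy",w); m=vision.camera_model(n); print(m)
print(ctrl.get_obs())
E
```

```text
{'vertical_fov': 47.962468875149085, 'cx': 317.000651354375, 'cy': 202.68715176732283, 'cam_to_world': array([[ 5.16236863e-01,  6.56643335e-01, -5.49835458e-01,
         1.25820270e+00],
       [ 8.56445036e-01, -3.96689524e-01,  3.30362409e-01,
        -4.35439858e-01],
       [-1.18369204e-03, -6.41449103e-01, -7.67164681e-01,
         9.91870953e-01],
       [ 0.00000000e+00,  0.00000000e+00,  0.00000000e+00,
         1.00000000e+00]])}
{'vertical_fov': 42.74260509207975, 'cx': 319.51281376156425, 'cy': 201.90838421136434, 'cam_to_world': array([[-0.02180213, -0.99787626,  0.06138103,  0.53627319],
       [-0.99975425,  0.02200723,  0.0026673 , -0.0733136 ],
       [-0.00401246, -0.0613078 , -0.99811084,  1.27152549],
       [ 0.        ,  0.        ,  0.        ,  1.        ]])}
{'clock': 0.1, 'joint_pos': array([ 8.41737973e+01,  2.05873650e+01,  6.39841051e-01, -1.67796554e-02,
       -7.01336420e+01, -1.65060817e+01]), 'qvel': array([ 0.0267435 , -0.12809394,  0.12251066, -0.03136896, -0.0184224 ,
        0.07640855]), 'tau': array([-1.86981248e-03, -5.84166741e+01,  2.93748719e+01,  7.01561451e+00,
        1.01078243e-02, -5.23309711e-05]), 'tool_pos': array([0.25636399, 0.62398636, 0.23372519]), 'orientation': array([ 1.79917697e+02, -7.93789905e-03, -2.23379920e+01]), 'force': array([-0.86125493, -0.18035398,  0.38270016]), 'moment': array([0.05000868, 0.02059122, 0.00280284]), 'gripper_force': 0.0, 'opening': 0.08796101996152829}
```

View pics/top0.png

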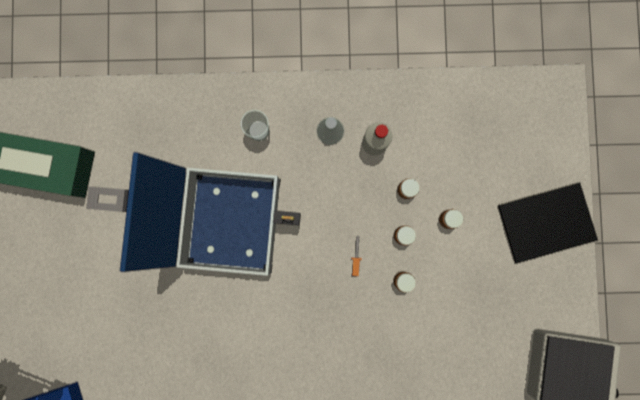

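View pics/scene0.png

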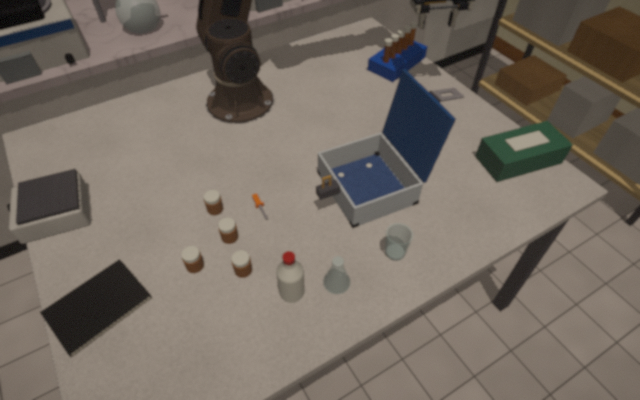

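Top: jar caps at (410,188), (452,219), (405,236), (405,282); pin handle at (355,267) with its tip at (357,238). The chest spans u 183–277, v 170–273, with the lid to the left (+y world) and the staple at about (288,218).

```bash
python3 - <<'E'
from h import *
w=np.load("top0.npy"); p=cv2.imread("pics/top0.png")[:,:,::-1]
for n,u,v in [("j",410,188),("j",452,219),("j",405,236),("j",405,282),("handle",355,267),("tip",357,239),("bench",330,320),("bench",560,100),("bench",100,320),("bottle",380,131),("flask",331,124),("beaker",255,122),("rimTR",274,180),("rimBR",268,270),("rimL",183,265),("rimLt",190,173),("staple",289,218),("hasp",127,200),("rack",30,165)]:
    print(n,np.round(np.nanmedian(w[v-1:v+2,u-1:u+2].reshape(-1,3),0),4))
# caps: points z 0.05..0.07 near
ws=np.load("scene0.npy")
for nm,W in(("top",w),("scene",ws)):
  z=W[...,2]
  for c in [(410,188),(452,219),(405,236),(405,282)]:
    c0=w[c[1],c[0],:2]
    m=(abs(z-0.06)<0.004)&(np.hypot(W[...,0]-c0[0],W[...,1]-c0[1])<0.035)
    q=W[m]; print(nm,len(q),q.mean(0).round(4), (q.max(0)-q.min(0)).round(3) if len(q) else 0)
  # chest rim
  m=(abs(z-0.085)<0.004)&(W[...,0]>0.3)&(W[...,0]<0.7)&(W[...,1]<0.4)&(W[...,1]>0.0)
  q=W[m][:,:2].astype(np.float32); print(nm,"rim",len(q),cv2.minAreaRect(q))
  pp=(p if nm=="top" else cv2.imread("pics/scene0.png")[:,:,::-1]).astype(int)
  m=(pp[...,0]>150)&(pp[...,0]-pp[...,2]>90)&(pp[...,1]<140)&(W[...,0]<0.6)&(z<0.06)
  q=W[m]; print("orange",len(q),np.median(q,0).round(4),cv2.minAreaRect(q[:,:2].astype(np.float32)))
cv2.imwrite("pics/crop1.png",cv2.resize(cv2.imread("pics/top0.png")[140:300,90:420],(792,384),interpolation=cv2.INTER_CUBIC))
E
```

```text
j [ 0.6392 -0.2856  0.0613]
j [ 0.5634 -0.3829  0.06  ]
j [ 0.5256 -0.27    0.0606]
j [ 0.4181 -0.2668  0.06  ]
handle [ 0.4523 -0.1532  0.0143]
tip [ 0.5204 -0.16    0.0114]
bench [ 0.3233 -0.0894 -0.0013]
bench [ 0.8578 -0.6813  0.0015]
bench [ 0.3349  0.4782 -0.0032]
bottle [ 0.7576 -0.2065  0.1603]
flask [ 0.789  -0.1008  0.0979]
beaker [0.8178 0.0872 0.0068]
rimTR [0.6645 0.0346 0.0873]
rimBR [0.4539 0.0532 0.0769]
rimL [0.4702 0.2484 0.0852]
rimLt [0.6848 0.2339 0.0733]
staple [ 0.5721 -0.0011  0.1257]
hasp [0.6082 0.2977 0.2941]
rack [0.7113 0.6073 0.0815]
top 235 [ 0.6422 -0.2856  0.0599] [0.043 0.041 0.008]
top 244 [ 0.5658 -0.3866  0.0599] [0.043 0.042 0.008]
top 240 [ 0.5282 -0.273   0.0597] [0.04  0.042 0.008]
top 253 [ 0.4177 -0.2687  0.0597] [0.042 0.043 0.008]
top rim 1060 ((0.5693221092224121, 0.12854567170143127), (0.2542027533054352, 0.23238500952720642), 83.68605041503906)
orange 107 [ 0.4547 -0.1554  0.0133] ((0.4535900950431824, -0.15554386377334595), (0.04185512661933899, 0.017159197479486465), 1.3548896312713623)
scene 196 [ 0.6421 -0.2846  0.0586] [0.044 0.042 0.007]
scene 187 [ 0.566  -0.3856  0.0587] [0.044 0.043 0.007]
scene 161 [ 0.5286 -0.2717  0.0586] [0.042 0.043 0.006]
scene 142 [ 0.4172 -0.2676  0.0585] [0.044 0.041 0.007]
scene rim 693 ((0.5692748427391052, 0.1327017992734909), (0.26011785864830017, 0.2361588031053543), 83.938232421875)
orange 54 [ 0.4561 -0.1545  0.0119] ((0.4547938108444214, -0.15368282794952393), (0.015995226800441742, 0.04153062030673027), 80.52543640136719)
```

View pics/crop1.png

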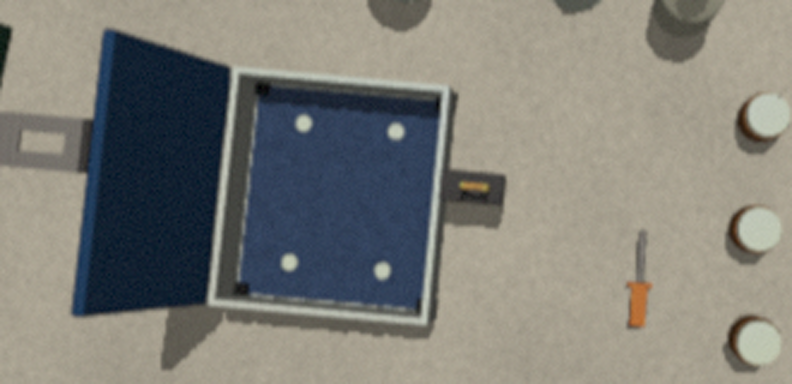

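The crop shows the chest turned a few degrees, the staple at about (474,186) and the pin lying with its tip towards +x. Next I'll fit the chest's rim for its pose and the lid angle.

```bash
python3 - <<'E'
from h import *
from scipy.optimize import least_squares
res=[]
for nm in("top","scene"):
  W=np.load(nm+"0.npy"); z=W[...,2]
  m=(abs(z-0.085)<0.006)&(W[...,0]>0.42)&(W[...,0]<0.72)&(W[...,1]<0.28)&(W[...,1]>0.0)
  q=W[m][:,:2]
  def loc(q,x):
    c,s=np.cos(x[2]),np.sin(x[2]); d=q-x[:2]; return np.c_[c*d[:,0]+s*d[:,1],-s*d[:,0]+c*d[:,1]]
  def f(x):
    l=abs(loc(q,x))-[.113,.103]; return np.where((l>0).any(1),np.hypot(*np.maximum(l,0).T),-l.max(1)*-1)
  r=least_squares(f,[.57,.13,.1],loss="soft_l1",f_scale=.003)
  print(nm,len(q),r.x.round(4),np.degrees(r.x[2]),np.median(abs(f(r.x))))
  x=r.x; P=W.reshape(-1,3); ok=np.isfinite(P[:,0]); P=P[ok]; L=np.c_[loc(P[:,:2],x),P[:,2]]
  s=(abs(L[:,0]-20)<99)&(abs(L[:,0]-.02)<.02)&(L[:,1]<-.12)&(L[:,1]>-.17)&(L[:,2]>.105)&(L[:,2]<.14)
  print("staple",s.sum(),np.median(L[s],0),L[s].min(0),L[s].max(0))
  s=(abs(L[:,0])<.1)&(L[:,1]>.08)&(L[:,1]<.2)&(L[:,2]>.12)&(L[:,2]<.32)
  q=L[s]; a=np.polyfit(q[:,2],q[:,1],1); print("lid",s.sum(),"angle",np.pi/2+np.arctan(a[0]),"y at .085",a[0]*.085+a[1],"zmax",q[:,2].max())
  s=(abs(L[:,0]-.02)<.022)&(L[:,1]>.15)&(L[:,1]<.26)&(L[:,2]>.15)
  print("hasp?",s.sum(),np.percentile(L[s],[2,50,98],0).round(3).tolist())
  s=(abs(L[:,0])<.1)&(abs(L[:,1])<.09)&(L[:,2]<.07); print("floor",np.percentile(L[s,2],[2,50,98]))
E
```

```text
top 1255 [ 0.571   0.1456 -0.1139] -6.527681315851656 0.001948971405626776
staple 27 [ 0.02003543 -0.14346818  0.127738  ] [ 0.01758976 -0.15439882  0.11863109] [ 0.0225011  -0.12967975  0.13239748]
lid 5128 angle 1.8146729388158687 y at .085 0.10090830529218442 zmax 0.30014774337476713
hasp? 822 [[-0.001, 0.151, 0.281], [0.02, 0.192, 0.29], [0.041, 0.238, 0.298]]
floor [0.00263664 0.00793516 0.0129939 ]
scene 925 [ 0.5717  0.1472 -0.1193] -6.8359524382955055 0.002573656829559706
staple 51 [ 0.02115793 -0.14139257  0.12165399] [ 0.01628909 -0.15453602  0.10723898] [ 0.02572988 -0.12759827  0.13049961]
lid 3430 angle 1.794692334235669 y at .085 0.10391210438002772 zmax 0.2981973686241005
hasp? 303 [[-0.001, 0.152, 0.28], [0.021, 0.191, 0.288], [0.04, 0.238, 0.296]]
floor [0.00214229 0.00635786 0.01065362]
```

Chest at (0.571, 0.1457) with yaw −6.5° (staple, floor and lid-hinge checks agree), lid about 1.8 rad. Now raise and turn the tool to the chest's axes.

Emit:
{"method": "move_arm", "body": {"moves": [8.7, 0, 0, -2, 0, 0, 0.145, 8.7, 0, 0, -2, 0, 0, 0.145, 8.7, 0, 0, -2, 0, 0, 0.145, 8.7, 0, 0, -2, 0, 0, 0.145, 8.7, 0, 0, -2, 0, 0, 0.145, 8.7, 0, 0, -2, 0, 0, 0.145, 8.7, 0, 0, -2, 0, 0, 0.145, 8.7, 0, 0, -2, 0, 0, 0.145]}}

```text
clock: 0.9
tool_pos: [0.2564, 0.6241, 0.3949]
orientation: [180.0, -0.0, -89.1]
force: [-0.2, -0.5, 0.2]
opening: 0.0873
gripper_force: 0.0
```

```bash
cat >> h.py <<'E'
C=np.array([.571,.1457]); TH=np.radians(-6.5)
def c2w(x,y): return C+np.array([[np.cos(TH),-np.sin(TH)],[np.sin(TH),np.cos(TH)]])@[x,y]
def w2c(p): return np.array([[np.cos(TH),np.sin(TH)],[-np.sin(TH),np.cos(TH)]])@(np.array(p[:2])-C)
def to(*targets,R0=None):
    o=ctrl.get_obs(); Rm=R.from_euler("xyz",o["orientation"],degrees=True) if R0 is None else R0
    p=np.array(o["tool_pos"]); print("at",p.round(4),o["orientation"].round(2),"chest",w2c(p).round(4),"F",o["force"].round(1),"op",round(o["opening"],4),"t",o["clock"],"q",o["joint_pos"].round(0))
    for t in targets:
        t=np.array(t,float); print("->",t.round(4),"tool cm",(Rm.inv().apply(t-p)*100).round(2)); p=t
def jars():
    p,W=cloud("top"); z=W[...,2]; pi=p.astype(int); sat=pi.max(2)-pi.min(2)
    m=((abs(z-.06)<.006)&(W[...,1]<-.05)&(sat<60)&(W[...,0]<.72)).astype(np.uint8)
    n,l,st,c=cv2.connectedComponentsWithStats(m)
    for i in range(1,n):
        if st[i,4]>100: print("jar",W[l==i].mean(0).round(4),st[i,4])
    return p,W
E
python3 - <<'E'
from h import *
p,W=jars()
to((.45,.3,.39),(.5,0,.3),(.528,-.272,.15),(.528,-.272,.034))
E
```

```text
jar [ 0.6416 -0.2853  0.0596] 267
jar [ 0.5658 -0.3865  0.0596] 265
jar [ 0.5288 -0.2728  0.0596] 265
jar [ 0.4174 -0.269   0.0595] 275
jar [ 0.2252 -0.5762  0.0613] 252
at [0.2571 0.6248 0.3988] [-179.9     0.2   -89.68] chest [-0.3662  0.4405] F [ 0.3 -0.1  4.2] op 0.0872 t 0.95 q [ 84.  18.  17.   0. -89. -84.]
-> [0.45 0.3  0.39] tool cm [ 32.59 -19.11   0.8 ]
-> [0.5 0.  0.3] tool cm [30.06 -4.81  8.9 ]
-> [ 0.528 -0.272  0.15 ] tool cm [27.27 -2.62 14.91]
-> [ 0.528 -0.272  0.034] tool cm [ 0.04  0.02 11.6 ]
```

Emit:
{"method": "move_arm", "body": {"moves": [8.7, 4.07, -2.39, 0.1, 0, 0, 0, 8.7, 4.07, -2.39, 0.1, 0, 0, 0, 8.7, 4.07, -2.39, 0.1, 0, 0, 0, 8.7, 4.07, -2.39, 0.1, 0, 0, 0, 8.7, 4.07, -2.39, 0.1, 0, 0, 0, 8.7, 4.07, -2.39, 0.1, 0, 0, 0, 8.7, 4.07, -2.39, 0.1, 0, 0, 0, 8.7, 4.07, -2.39, 0.1, 0, 0, 0]}}

```text
clock: 1.75
tool_pos: [0.4549, 0.301, 0.3864]
orientation: [180.0, 0.0, -88.7]
force: [1.2, 1.2, 0.2]
opening: 0.0867
gripper_force: 0.0
```

Emit:
{"method": "move_arm", "body": {"moves": [8.7, 3.76, -0.6, 1.1, 0, 0, 0, 8.7, 3.76, -0.6, 1.1, 0, 0, 0, 8.7, 3.76, -0.6, 1.1, 0, 0, 0, 8.7, 3.76, -0.6, 1.1, 0, 0, 0, 8.7, 3.76, -0.6, 1.1, 0, 0, 0, 8.7, 3.76, -0.6, 1.1, 0, 0, 0, 8.7, 3.76, -0.6, 1.1, 0, 0, 0, 8.7, 3.76, -0.6, 1.1, 0, 0, 0]}}

```text
clock: 2.55
tool_pos: [0.5086, 0.0015, 0.298]
orientation: [180.0, 0.0, -88.8]
force: [0.7, 0.1, 0.5]
opening: 0.0868
gripper_force: 0.0
```

Emit:
{"method": "move_arm", "body": {"moves": [8.7, 3.76, -0.4, 1.9, 0, 0, 0, 8.7, 3.76, -0.4, 1.9, 0, 0, 0, 8.7, 3.76, -0.4, 1.9, 0, 0, 0, 8.7, 3.76, -0.4, 1.9, 0, 0, 0, 8.7, 3.76, -0.4, 1.9, 0, 0, 0, 8.7, 3.76, -0.4, 1.9, 0, 0, 0, 8.7, 3.76, -0.4, 1.9, 0, 0, 0, 8.7, 0, 0, 0, 0, 0, 0.12]}}

```text
clock: 3.35
tool_pos: [0.5404, -0.2626, 0.1615]
orientation: [179.7, 0.0, -95.8]
force: [-0.5, 0.4, 0.1]
opening: 0.087
gripper_force: 0.0
```

```bash
python3 - <<'E'
from h import *
p,W=jars()
to((.5288,-.2728,.12),(.5288,-.2728,.034))
E
```

```text
jar [ 0.4146 -0.2687  0.0596] 233
jar [ 0.233  -0.5864  0.0615] 298
at [ 0.5408 -0.2613  0.1628] [ 1.7974e+02  2.0000e-02 -9.6460e+01] chest [ 0.0161 -0.4078] F [-1.2  1.1 -0.1] op 0.0869 t 3.4 q [ -7.  17. -14.  -0. -59.   1.]
-> [ 0.5288 -0.2728  0.12  ] tool cm [1.27 1.05 4.29]
-> [ 0.5288 -0.2728  0.034 ] tool cm [ 0.   -0.04  8.6 ]
```

Emit:
{"method": "move_arm", "body": {"moves": [8.7, 1.27, 1.05, 1.88, 0, 0, 0, 8.7, 0, 0, 3, 0, 0, 0, 8.7, 0, 0, 3, 0, 0, 0, 8.7, 0, 0, 3, 0, 0, 0, 8.7, 0, 0, 2, 0, 0, 0, 8.7, 0, 0, 0, 0, 0, 0, 4, 0, 0, 0, 0, 0, 0, 4, 0, 0, 0, 0, 0, 0]}}

```text
clock: 4.2
tool_pos: [0.5317, -0.2711, 0.0383]
orientation: [-179.9, -0.0, -95.6]
force: [0.1, 0.4, 0.3]
opening: 0.0761
gripper_force: 0.0
```

Emit:
{"method": "move_arm", "body": {"moves": [4, 0, 0, 0, 0, 0, 0, 4, 0, 0, 0, 0, 0, 0, 4, 0, 0, 0, 0, 0, 0, 4, 0, 0, 0, 0, 0, 0]}}

```text
clock: 4.6
tool_pos: [0.5304, -0.2711, 0.0372]
orientation: [180.0, -0.0, -95.7]
force: [-1.2, -0.2, 4.7]
opening: 0.048
gripper_force: 30.0
```

```bash
python3 - <<'E'
from h import *
s=lambda x,y,z:(*c2w(x,y),z)
o=ctrl.get_obs()["tool_pos"]
to((o[0],o[1],.2),s(-.056,.045,.2),s(-.056,.045,.041))
E
```

```text
at [ 0.5304 -0.2711  0.0372] [180.    -0.   -95.67] chest [ 0.0069 -0.4187] F [-1.2 -0.2  4.7] op 0.048 t 4.6 q [ -8.  24. -23.   0. -43.   3.]
-> [ 0.5304 -0.2711  0.2   ] tool cm [  0.     0.   -16.28]
-> [0.5205 0.1968 0.2   ] tool cm [-46.45   5.62  -0.  ]
-> [0.5205 0.1968 0.041 ] tool cm [-0.  -0.  15.9]
```

Emit:
{"method": "move_arm", "body": {"moves": [4, 0, 0, -3, 0, 0, 0, 4, 0, 0, -4.6, 0, 0, 0, 4, 0, 0, -4.6, 0, 0, 0, 4, 0, 0, -4.1, 0, 0, 0, 4, -3.87, 0.47, 0, 0, 0, 0, 4, -3.87, 0.47, 0, 0, 0, 0, 4, -3.87, 0.47, 0, 0, 0, 0, 4, -3.87, 0.47, 0, 0, 0, 0]}}

```text
clock: 5.4
tool_pos: [0.5268, -0.1138, 0.1998]
orientation: [-180.0, 0.0, -95.7]
force: [0.2, 0.6, -0.9]
opening: 0.0476
gripper_force: 30.0
```

Emit:
{"method": "move_arm", "body": {"moves": [4, -3.87, 0.47, 0, 0, 0, 0, 4, -3.87, 0.47, 0, 0, 0, 0, 4, -3.87, 0.47, 0, 0, 0, 0, 4, -3.87, 0.47, 0, 0, 0, 0, 4, -3.87, 0.47, 0, 0, 0, 0, 4, -3.87, 0.47, 0, 0, 0, 0, 4, -3.87, 0.47, 0, 0, 0, 0, 4, -3.87, 0.47, 0, 0, 0, 0.012]}}

```text
clock: 6.2
tool_pos: [0.52, 0.1982, 0.1998]
orientation: [-180.0, 0.0, -96.4]
force: [1.1, -0.4, -1.5]
opening: 0.0475
gripper_force: 30.0
```

```bash
python3 - <<'E'
from h import *
s=lambda x,y,z:(*c2w(x,y),z)
to(s(-.056,.045,.044))
jars()
E
```

```text
at [0.52   0.1982 0.1998] [-1.800e+02  1.000e-02 -9.636e+01] chest [-0.0566  0.0464] F [ 1.1 -0.4 -1.5] op 0.0475 t 6.2 q [ 41.  11. -17.  -0. -62. -47.]
-> [0.5205 0.1968 0.044 ] tool cm [ 0.15 -0.06 15.58]
jar [ 0.6417 -0.2852  0.0597] 262
jar [ 0.5658 -0.386   0.0597] 266
jar [ 0.4174 -0.269   0.0596] 271
jar [ 0.2235 -0.5746  0.061 ] 239
```

Emit:
{"method": "move_arm", "body": {"moves": [4, 0.15, 0, 3.6, 0, 0, 0, 4, 0, 0, 3.6, 0, 0, 0, 4, 0, 0, 3.6, 0, 0, 0, 4, 0, 0, 2.8, 0, 0, 0, 4, 0, 0, 1.9, 0, 0, 0, 4, 0, 0, 0, 0, 0, 0, 4, 0, 0, 0, 0, 0, 0, 5.6, 0, 0, 0, 0, 0, 0]}}

```text
clock: 7.05
tool_pos: [0.5206, 0.1954, 0.0453]
orientation: [-180.0, 0.0, -96.4]
force: [-0.8, 0.0, -0.2]
opening: 0.0515
gripper_force: 0.0
```

Emit:
{"method": "move_arm", "body": {"moves": [5.6, 0, 0, 0, 0, 0, 0, 5.6, 0, 0, 0, 0, 0, 0, 5.6, 0, 0, -3, 0, 0, 0, 5.6, 0, 0, -4.5, 0, 0, 0, 5.6, 0, 0, -4.5, 0, 0, 0, 5.6, 0, 0, -4, 0, 0, 0]}}

```text
clock: 7.65
tool_pos: [0.5203, 0.1951, 0.2076]
orientation: [-179.9, 0.1, -96.4]
force: [0.8, -0.1, -0.3]
opening: 0.0558
gripper_force: 0.0
```

```bash
python3 - <<'E'
from h import *
to((.4174,-.269,.2),(.4174,-.269,.036))
p,W=jars(); save(p,"a1")
cv2.imwrite("pics/a1c.png",cv2.resize(cv2.imread("pics/a1.png")[120:320,90:490],(800,400)))
E
```

```text
at [0.5203 0.1951 0.2076] [-1.7992e+02  7.0000e-02 -9.6350e+01] chest [-0.0559  0.0434] F [ 0.8 -0.1 -0.3] op 0.0558 t 7.65 q [ 41.  10. -17.   0. -63. -47.]
-> [ 0.4174 -0.269   0.2   ] tool cm [47.27  5.1   0.7 ]
-> [ 0.4174 -0.269   0.036 ] tool cm [ 0.02  0.02 16.4 ]
jar [ 0.6417 -0.2851  0.0598] 263
jar [ 0.5659 -0.3863  0.0596] 268
jar [ 0.4174 -0.2691  0.0597] 269
jar [ 0.2204 -0.574   0.0609] 231
```

View pics/a1c.png

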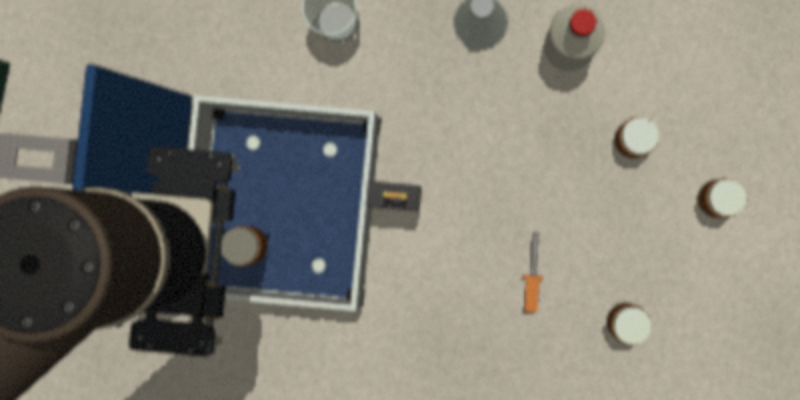

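The first jar stands in the chest at crop (240,246); the other three are unmoved. On to the jar at (0.417,−0.269).

Emit:
{"method": "move_arm", "body": {"moves": [8.7, 3.94, 0.425, 0, 0, 0, 0, 8.7, 3.94, 0.425, 0, 0, 0, 0, 8.7, 3.94, 0.425, 0, 0, 0, 0, 8.7, 3.94, 0.425, 0, 0, 0, 0, 8.7, 3.94, 0.425, 0, 0, 0, 0, 8.7, 3.94, 0.425, 0, 0, 0, 0, 8.7, 3.94, 0.425, 0, 0, 0, 0, 8.7, 3.94, 0.425, 0, 0, 0, 0]}}

```text
clock: 8.5
tool_pos: [0.4509, -0.1157, 0.2052]
orientation: [-179.9, 0.0, -96.3]
force: [0.4, -1.4, 0.3]
opening: 0.0872
gripper_force: 0.0
```

Emit:
{"method": "move_arm", "body": {"moves": [8.7, 3.94, 0.425, 0, 0, 0, 0, 8.7, 3.94, 0.425, 0, 0, 0, 0, 8.7, 3.94, 0.425, 0, 0, 0, 0, 8.7, 3.94, 0.425, 0, 0, 0, 0, 8.7, 0, 0, 3, 0, 0, 0, 8.7, 0, 0, 4, 0, 0, 0, 8.7, 0, 0, 0, 0, 0, 0]}}

```text
clock: 9.2
tool_pos: [0.4136, -0.2685, 0.1308]
orientation: [179.6, 0.1, -96.5]
force: [-0.8, 0.6, -0.0]
opening: 0.087
gripper_force: 0.0
```

```bash
python3 - <<'E'
from h import *
to((.4174,-.269,.036))
E
```

```text
at [ 0.4136 -0.2685  0.1308] [ 1.7956e+02  1.1000e-01 -9.6490e+01] chest [-0.1095 -0.4293] F [-0.8  0.6 -0. ] op 0.087 t 9.2 q [-10.   9. -30.  -0. -51.   4.]
-> [ 0.4174 -0.269   0.036 ] tool cm [ 0.03 -0.46  9.47]
```

Emit:
{"method": "move_arm", "body": {"moves": [8.7, 0, -0.4, 3.2, 0, 0, 0, 8.7, 0, 0, 3.3, 0, 0, 0, 8.7, 0, 0, 3, 0, 0, 0, 8.7, 0, 0, 0, 0, 0, 0, 4, 0, 0, 0, 0, 0, 0, 4, 0, 0, 0, 0, 0, 0, 4, 0, 0, 0, 0, 0, 0, 4, 0, 0, 0, 0, 0, 0]}}

```text
clock: 10.0
tool_pos: [0.4219, -0.2697, 0.0411]
orientation: [-179.9, -0.0, -96.3]
force: [-2.8, 0.1, 2.5]
opening: 0.0605
gripper_force: 0.9
```

Emit:
{"method": "move_arm", "body": {"moves": [4, 0, 0, 0, 0, 0, 0, 4, 0, 0, 0, 0, 0, 0, 4, 0, 0, -3, 0, 0, 0, 4, 0, 0, -4.6, 0, 0, 0, 4, 0, 0, -4.6, 0, 0, 0, 4, 0, 0, -4.1, 0, 0, 0]}}

```text
clock: 10.6
tool_pos: [0.4212, -0.2696, 0.205]
orientation: [-179.9, -0.0, -96.4]
force: [1.2, -0.9, -2.7]
opening: 0.0474
gripper_force: 30.0
```

```bash
python3 - <<'E'
from h import *
s=lambda x,y,z:(*c2w(x,y),z)
to(s(-.056,-.045,.2),s(-.056,-.045,.044))
E
```

```text
at [ 0.4212 -0.2696  0.205 ] [-1.7994e+02 -1.0000e-02 -9.6360e+01] chest [-0.1019 -0.4295] F [ 1.2 -0.9 -2.7] op 0.0474 t 10.6 q [-10.   5. -24.   0. -61.   4.]
-> [0.5103 0.1073 0.2   ] tool cm [-38.44  -4.68   0.5 ]
-> [0.5103 0.1073 0.044 ] tool cm [-0.    0.02 15.6 ]
```

Emit:
{"method": "move_arm", "body": {"moves": [4, -3.84, -0.47, 0, 0, 0, 0, 4, -3.84, -0.47, 0, 0, 0, 0, 4, -3.84, -0.47, 0, 0, 0, 0, 4, -3.84, -0.47, 0, 0, 0, 0, 4, -3.84, -0.47, 0, 0, 0, 0, 4, -3.84, -0.47, 0, 0, 0, 0, 4, -3.84, -0.47, 0, 0, 0, 0, 4, -3.84, -0.47, 0, 0, 0, 0]}}

```text
clock: 11.4
tool_pos: [0.4926, 0.0333, 0.2028]
orientation: [-180.0, 0.0, -96.4]
force: [0.5, -1.0, -1.1]
opening: 0.0472
gripper_force: 30.0
```

Emit:
{"method": "move_arm", "body": {"moves": [4, -3.84, -0.47, 0, 0, 0, 0, 4, -3.84, -0.47, 0, 0, 0, 0, 4, 0, 0, 0, 0, 0, 0, 4, 0, 0, 0, 0, 0, 0]}}

```text
clock: 11.8
tool_pos: [0.5102, 0.1077, 0.2022]
orientation: [179.9, -0.0, -96.3]
force: [-1.1, -0.6, -1.5]
opening: 0.0477
gripper_force: 30.0
```

```bash
python3 - <<'E'
from h import *
s=lambda x,y,z:(*c2w(x,y),z)
to(s(-.056,-.045,.047))
E
```

```text
at [0.5102 0.1077 0.2022] [ 1.7995e+02 -3.0000e-02 -9.6260e+01] chest [-0.0561 -0.0446] F [-1.1 -0.6 -1.5] op 0.0477 t 11.8 q [ 33.   8. -21.  -0. -61. -40.]
-> [0.5103 0.1073 0.047 ] tool cm [ 0.03 -0.03 15.52]
```

Emit:
{"method": "move_arm", "body": {"moves": [4, 0, 0, 3.6, 0, 0, 0, 4, 0, 0, 3.6, 0, 0, 0, 4, 0, 0, 3.6, 0, 0, 0, 4, 0, 0, 2.9, 0, 0, 0, 4, 0, 0, 1.8, 0, 0, 0, 4, 0, 0, 0, 0, 0, 0, 4, 0, 0, 0, 0, 0, 0, 5.6, 0, 0, 0, 0, 0, 0]}}

```text
clock: 12.6
tool_pos: [0.5108, 0.1066, 0.0485]
orientation: [-179.9, 0.0, -96.4]
force: [-0.5, -0.1, 0.8]
opening: 0.051
gripper_force: 0.0
```

Emit:
{"method": "move_arm", "body": {"moves": [5.6, 0, 0, 0, 0, 0, 0, 5.6, 0, 0, 0, 0, 0, 0, 5.6, 0, 0, -3, 0, 0, 0, 5.6, 0, 0, -4.5, 0, 0, 0, 5.6, 0, 0, -4.5, 0, 0, 0, 5.6, 0, 0, -4, 0, 0, 0]}}

```text
clock: 13.2
tool_pos: [0.5105, 0.1069, 0.2106]
orientation: [-179.9, 0.1, -96.3]
force: [0.4, 0.6, -0.3]
opening: 0.0558
gripper_force: 0.0
```

```bash
python3 - <<'E'
from h import *
jars()
to((.6417,-.2851,.2),(.6417,-.2851,.036),(.566,-.3863,.036))
E
```

```text
jar [ 0.6415 -0.2853  0.0598] 263
jar [ 0.5657 -0.3861  0.0599] 265
jar [ 0.2276 -0.5785  0.061 ] 260
at [0.5136 0.1078 0.2175] [-179.41    0.28  -96.27] chest [-0.0527 -0.0441] F [3.2 1.6 7.2] op 0.0557 t 13.25 q [ 33.   7. -20.   0. -63. -40.]
-> [ 0.6417 -0.2851  0.2   ] tool cm [ 37.66 -17.01   1.74]
-> [ 0.6417 -0.2851  0.036 ] tool cm [ 0.08  0.17 16.4 ]
-> [ 0.566  -0.3863  0.036 ] tool cm [10.89  6.42 -0.12]
```

Emit:
{"method": "move_arm", "body": {"moves": [8.7, 3.75, -1.73, 0, 0, 0, 0, 8.7, 3.75, -1.73, 0, 0, 0, 0, 8.7, 3.75, -1.73, 0, 0, 0, 0, 8.7, 3.75, -1.73, 0, 0, 0, 0, 8.7, 3.75, -1.73, 0, 0, 0, 0, 8.7, 3.75, -1.73, 0, 0, 0, 0, 8.7, 3.75, -1.73, 0, 0, 0, 0, 8.7, 3.75, -1.73, 0, 0, 0, 0]}}

```text
clock: 14.05
tool_pos: [0.615, -0.2082, 0.2081]
orientation: [-180.0, 0.0, -96.4]
force: [0.5, 0.1, 0.1]
opening: 0.0869
gripper_force: 0.0
```

Emit:
{"method": "move_arm", "body": {"moves": [8.7, 3.75, -1.73, 0, 0, 0, 0, 8.7, 3.75, -1.73, 0, 0, 0, 0, 8.7, 0, 0, 3, 0, 0, 0, 8.7, 0, 0, 4, 0, 0, 0, 8.7, 0, 0, 0, 0, 0, 0, 8.7, 0, 0, 0, 0, 0, 0]}}

```text
clock: 14.65
tool_pos: [0.6407, -0.2851, 0.1381]
orientation: [179.9, -0.0, -96.3]
force: [-0.0, -0.6, 0.5]
opening: 0.0872
gripper_force: 0.0
```

```bash
python3 - <<'E'
from h import *
to((.6416,-.2852,.036))
E
```

```text
at [ 0.6407 -0.2851  0.1381] [ 1.7993e+02 -3.0000e-02 -9.6330e+01] chest [ 0.118  -0.4201] F [-0.  -0.6  0.5] op 0.0872 t 14.65 q [ -8.  27.  -3.   0. -61.   2.]
-> [ 0.6416 -0.2852  0.036 ] tool cm [-0.   -0.11 10.21]
```

Emit:
{"method": "move_arm", "body": {"moves": [8.7, 0, -0.1, 3.5, 0, 0, 0, 8.7, 0, 0, 3.7, 0, 0, 0, 8.7, 0, 0, 3.1, 0, 0, 0, 8.7, 0, 0, 0, 0, 0, 0, 4, 0, 0, 0, 0, 0, 0, 4, 0, 0, 0, 0, 0, 0, 4, 0, 0, 0, 0, 0, 0, 4, 0, 0, 0, 0, 0, 0]}}

```text
clock: 15.45
tool_pos: [0.6427, -0.2852, 0.0367]
orientation: [-179.8, -0.0, -96.3]
force: [-0.1, 0.6, 0.7]
opening: 0.0607
gripper_force: 0.0
```

Emit:
{"method": "move_arm", "body": {"moves": [4, 0, 0, 0, 0, 0, 0, 4, 0, 0, 0, 0, 0, 0, 4, 0, 0, -3, 0, 0, 0, 4, 0, 0, -4.6, 0, 0, 0, 4, 0, 0, -4.6, 0, 0, 0, 4, 0, 0, -4.1, 0, 0, 0]}}

```text
clock: 16.05
tool_pos: [0.6417, -0.2851, 0.1999]
orientation: [-180.0, -0.0, -96.4]
force: [1.9, 0.0, -1.3]
opening: 0.0475
gripper_force: 30.0
```

```bash
python3 - <<'E'
from h import *
s=lambda x,y,z:(*c2w(x,y),z)
to(s(.056,.045,.2),s(.056,.045,.044))
E
```

```text
at [ 0.6417 -0.2851  0.1999] [-1.7997e+02 -1.0000e-02 -9.6360e+01] chest [ 0.119  -0.4201] F [ 1.9  0.  -1.3] op 0.0475 t 16.05 q [ -8.  24.   2.   0. -67.   2.]
-> [0.6317 0.1841 0.2   ] tool cm [-4.652e+01  6.190e+00 -2.000e-02]
-> [0.6317 0.1841 0.044 ] tool cm [-0.00e+00  1.00e-02  1.56e+01]
```

Emit:
{"method": "move_arm", "body": {"moves": [4, -3.88, 0.515, 0, 0, 0, 0, 4, -3.88, 0.515, 0, 0, 0, 0, 4, -3.88, 0.515, 0, 0, 0, 0, 4, -3.88, 0.515, 0, 0, 0, 0, 4, -3.88, 0.515, 0, 0, 0, 0, 4, -3.88, 0.515, 0, 0, 0, 0, 4, -3.88, 0.515, 0, 0, 0, 0, 4, -3.88, 0.515, 0, 0, 0, 0]}}

```text
clock: 16.85
tool_pos: [0.6348, 0.0296, 0.1976]
orientation: [180.0, 0.0, -96.4]
force: [0.5, 0.1, -2.3]
opening: 0.0476
gripper_force: 30.0
```

Emit:
{"method": "move_arm", "body": {"moves": [4, -3.88, 0.515, 0, 0, 0, 0, 4, -3.88, 0.515, 0, 0, 0, 0, 4, -3.88, 0.515, 0, 0, 0, 0, 4, -3.88, 0.515, 0, 0, 0, 0, 4, 0, 0, 0, 0, 0, 0, 4, 0, 0, 0, 0, 0, 0]}}

```text
clock: 17.45
tool_pos: [0.6315, 0.1855, 0.1972]
orientation: [180.0, -0.0, -96.3]
force: [0.8, -0.7, -0.4]
opening: 0.0475
gripper_force: 30.0
```

```bash
python3 - <<'E'
from h import *
s=lambda x,y,z:(*c2w(x,y),z)
to(s(.056,.045,.043))
E
```

```text
at [0.6315 0.1855 0.1972] [ 1.7995e+02 -3.0000e-02 -9.6260e+01] chest [0.0556 0.0464] F [ 0.8 -0.7 -0.4] op 0.0475 t 17.45 q [ 33.  20.  -5.  -0. -65. -40.]
-> [0.6317 0.1841 0.043 ] tool cm [ 0.13 -0.05 15.42]
```

Emit:
{"method": "move_arm", "body": {"moves": [4, 0.1, 0, 3.6, 0, 0, 0, 4, 0, 0, 3.6, 0, 0, 0, 4, 0, 0, 3.6, 0, 0, 0, 4, 0, 0, 2.9, 0, 0, 0, 4, 0, 0, 1.7, 0, 0, 0, 4, 0, 0, 0, 0, 0, 0, 4, 0, 0, 0, 0, 0, 0, 5.6, 0, 0, 0, 0, 0, 0]}}

```text
clock: 18.25
tool_pos: [0.6324, 0.1831, 0.0446]
orientation: [-179.9, 0.0, -96.4]
force: [-0.2, -0.1, 0.3]
opening: 0.0515
gripper_force: 0.0
```

Emit:
{"method": "move_arm", "body": {"moves": [5.6, 0, 0, 0, 0, 0, 0, 5.6, 0, 0, 0, 0, 0, 0, 5.6, 0, 0, -3, 0, 0, 0, 5.6, 0, 0, -4.5, 0, 0, 0, 5.6, 0, 0, -4.5, 0, 0, 0, 5.6, 0, 0, -4, 0, 0, 0]}}

```text
clock: 18.85
tool_pos: [0.632, 0.1836, 0.2068]
orientation: [-179.9, 0.1, -96.3]
force: [0.6, 0.8, -0.5]
opening: 0.0563
gripper_force: 0.0
```

```bash
python3 - <<'E'
from h import *
to((.5658,-.3862,.2),(.5658,-.3862,.036))
jars()
E
```

```text
at [0.632  0.1836 0.2068] [-1.799e+02  5.000e-02 -9.635e+01] chest [0.0564 0.0445] F [ 0.6  0.8 -0.5] op 0.0563 t 18.85 q [ 33.  20.  -4.   0. -66. -40.]
-> [ 0.5658 -0.3862  0.2   ] tool cm [57.36  0.29  0.62]
-> [ 0.5658 -0.3862  0.036 ] tool cm [ 0.02  0.03 16.4 ]
jar [ 0.566  -0.386   0.0595] 266
jar [ 0.2401 -0.6089  0.0612] 338
```

Emit:
{"method": "move_arm", "body": {"moves": [8.7, 4.1, 0.02, 0, 0, 0, 0, 8.7, 4.1, 0.02, 0, 0, 0, 0, 8.7, 4.1, 0.02, 0, 0, 0, 0, 8.7, 4.1, 0.02, 0, 0, 0, 0, 8.7, 4.1, 0.02, 0, 0, 0, 0, 8.7, 4.1, 0.02, 0, 0, 0, 0, 8.7, 4.1, 0.02, 0, 0, 0, 0, 8.7, 4.1, 0.02, 0, 0, 0, 0]}}

```text
clock: 19.7
tool_pos: [0.5935, -0.1438, 0.2042]
orientation: [-179.9, 0.0, -96.3]
force: [-0.6, -0.7, 0.1]
opening: 0.0872
gripper_force: 0.0
```

Emit:
{"method": "move_arm", "body": {"moves": [8.7, 4.1, 0.02, 0, 0, 0, 0, 8.7, 4.1, 0.02, 0, 0, 0, 0, 8.7, 4.1, 0.02, 0, 0, 0, 0, 8.7, 4.1, 0.02, 0, 0, 0, 0, 8.7, 4.1, 0, 0, 0, 0, 0, 8.7, 4.1, 0, 0, 0, 0, 0, 8.7, 0, 0, 3, 0, 0, 0, 8.7, 0, 0, 3, 0, 0, 0]}}

```text
clock: 20.5
tool_pos: [0.5658, -0.3885, 0.1438]
orientation: [-179.8, -0.0, -96.5]
force: [-0.4, -0.1, -0.1]
opening: 0.087
gripper_force: 0.0
```

```bash
python3 - <<'E'
from h import *
to((.566,-.386,.036))
E
```

```text
at [ 0.5658 -0.3885  0.1438] [-1.7985e+02 -3.0000e-02 -9.6500e+01] chest [ 0.0553 -0.5313] F [-0.4 -0.1 -0.1] op 0.087 t 20.5 q [-18.  25.  -5.  -0. -60.  12.]
-> [ 0.566 -0.386  0.036] tool cm [-0.25  0.04 10.78]
```

Emit:
{"method": "move_arm", "body": {"moves": [8.7, -0.15, 0, 3.5, 0, 0, 0, 8.7, 0, 0, 3.7, 0, 0, 0, 8.7, 0, 0, 3.3, 0, 0, 0, 8.7, 0, 0, 0, 0, 0, 0, 4, 0, 0, 0, 0, 0, 0, 4, 0, 0, 0, 0, 0, 0, 4, 0, 0, 0, 0, 0, 0, 4, 0, 0, 0, 0, 0, 0]}}

```text
clock: 21.3
tool_pos: [0.5669, -0.3855, 0.0406]
orientation: [-179.8, -0.0, -96.4]
force: [-0.2, 0.2, -0.4]
opening: 0.0606
gripper_force: 0.0
```

Emit:
{"method": "move_arm", "body": {"moves": [4, 0, 0, 0, 0, 0, 0, 4, 0, 0, 0, 0, 0, 0, 4, 0, 0, -3, 0, 0, 0, 4, 0, 0, -4.6, 0, 0, 0, 4, 0, 0, -4.6, 0, 0, 0, 4, 0, 0, -4.1, 0, 0, 0]}}

```text
clock: 21.9
tool_pos: [0.566, -0.3852, 0.204]
orientation: [-180.0, -0.0, -96.4]
force: [0.7, 0.7, -1.3]
opening: 0.0474
gripper_force: 30.0
```

```bash
python3 - <<'E'
from h import *
s=lambda x,y,z:(*c2w(x,y),z)
to(s(.056,-.045,.2),s(.056,-.045,.044))
E
```

```text
at [ 0.566  -0.3852  0.204 ] [-1.7996e+02 -2.0000e-02 -9.6360e+01] chest [ 0.0551 -0.5281] F [ 0.7  0.7 -1.3] op 0.0474 t 21.9 q [-18.  22.  -0.   0. -67.  12.]
-> [0.6215 0.0946 0.2   ] tool cm [-48.31  -0.21   0.39]
-> [0.6215 0.0946 0.044 ] tool cm [-0.00e+00  1.00e-02  1.56e+01]
```

Emit:
{"method": "move_arm", "body": {"moves": [4, -4.02, -0.02, 0, 0, 0, 0, 4, -4.02, -0.02, 0, 0, 0, 0, 4, -4.02, -0.02, 0, 0, 0, 0, 4, -4.02, -0.02, 0, 0, 0, 0, 4, -4.02, -0.02, 0, 0, 0, 0, 4, -4.02, -0.02, 0, 0, 0, 0, 4, -4.02, -0.02, 0, 0, 0, 0, 4, -4.02, -0.02, 0, 0, 0, 0]}}

```text
clock: 22.7
tool_pos: [0.603, -0.064, 0.2018]
orientation: [-180.0, 0.0, -96.4]
force: [1.0, -0.5, -1.1]
opening: 0.0474
gripper_force: 30.0
```

Emit:
{"method": "move_arm", "body": {"moves": [4, -4.02, -0.02, 0, 0, 0, 0, 4, -4.02, -0.02, 0, 0, 0, 0, 4, -4.02, -0.02, 0, 0, 0, 0, 4, -4.02, 0, 0, 0, 0, 0, 4, 0, 0, 0, 0, 0, 0, 4, 0, 0, 0, 0, 0, 0]}}

```text
clock: 23.3
tool_pos: [0.6214, 0.095, 0.2014]
orientation: [180.0, -0.0, -96.3]
force: [-0.0, -1.8, -1.8]
opening: 0.0477
gripper_force: 30.0
```

```bash
python3 - <<'E'
from h import *
s=lambda x,y,z:(*c2w(x,y),z)
to(s(.056,-.045,.047))
E
```

```text
at [0.6214 0.095  0.2014] [ 1.7996e+02 -2.0000e-02 -9.6250e+01] chest [ 0.0558 -0.0446] F [-0.  -1.8 -1.8] op 0.0477 t 23.3 q [ 26.  18.  -8.  -0. -64. -33.]
-> [0.6215 0.0946 0.047 ] tool cm [ 0.03 -0.03 15.44]
```

Emit:
{"method": "move_arm", "body": {"moves": [4, 0, 0, 3.6, 0, 0, 0, 4, 0, 0, 3.6, 0, 0, 0, 4, 0, 0, 3.6, 0, 0, 0, 4, 0, 0, 2.9, 0, 0, 0, 4, 0, 0, 1.7, 0, 0, 0, 4, 0, 0, 0, 0, 0, 0, 4, 0, 0, 0, 0, 0, 0, 5.6, 0, 0, 0, 0, 0, 0]}}

```text
clock: 24.1
tool_pos: [0.6222, 0.0935, 0.0486]
orientation: [-179.9, 0.0, -96.4]
force: [-0.3, -0.6, 0.5]
opening: 0.0512
gripper_force: 0.0
```

Emit:
{"method": "move_arm", "body": {"moves": [5.6, 0, 0, 0, 0, 0, 0, 5.6, 0, 0, 0, 0, 0, 0, 5.6, 0, 0, -3, 0, 0, 0, 5.6, 0, 0, -4.5, 0, 0, 0, 5.6, 0, 0, -4.5, 0, 0, 0, 3, 0, 0, -4.5, 0, 0, 0, 1, 0, 0, -4.5, 0, 0, 0, 0, 0, 0, -4.5, 0, 0, 0]}}

```text
clock: 24.9
tool_pos: [0.6212, 0.0939, 0.3054]
orientation: [-179.9, 0.0, -96.4]
force: [1.0, 1.2, -0.9]
opening: 0.0374
gripper_force: 0.0
```

Emit:
{"method": "move_arm", "body": {"moves": [0, 0, 0, -4.5, 0, 0, 0, 0, 0, 0, -4.5, 0, 0, 0, 0, 0, 0, 0, 0, 0, 0, 0, 0, 0, 0, 0, 0, 0]}}

```text
clock: 25.3
tool_pos: [0.6217, 0.0942, 0.3945]
orientation: [-179.8, 0.1, -96.4]
force: [0.4, 0.1, -0.3]
opening: 0.0054
gripper_force: 0.0
```

```bash
python3 - <<'E'
from h import *
s=lambda x,y,z:(*c2w(x,y),z)
to(s(-.108,.22,.385),s(-.108,.22,.275),s(-.108,.1755,.275))
p,W=cloud("scene"); save(p,"b1")
cv2.imwrite("pics/b1c.png",cv2.resize(cv2.imread("pics/b1.png")[50:350,100:500],(800,600)))
E
```

```text
at [0.6217 0.0942 0.3945] [-1.7985e+02  1.1000e-01 -9.6360e+01] chest [ 0.0562 -0.0455] F [ 0.4  0.1 -0.3] op 0.0054 t 25.3 q [ 26.  13.  10.  -0. -87. -33.]
-> [0.4886 0.3765 0.385 ] tool cm [-26.59  16.36   0.96]
-> [0.4886 0.3765 0.275 ] tool cm [ 0.02  0.03 11.  ]
-> [0.4836 0.3323 0.275 ] tool cm [ 4.45  0.01 -0.01]
```

View pics/b1c.png

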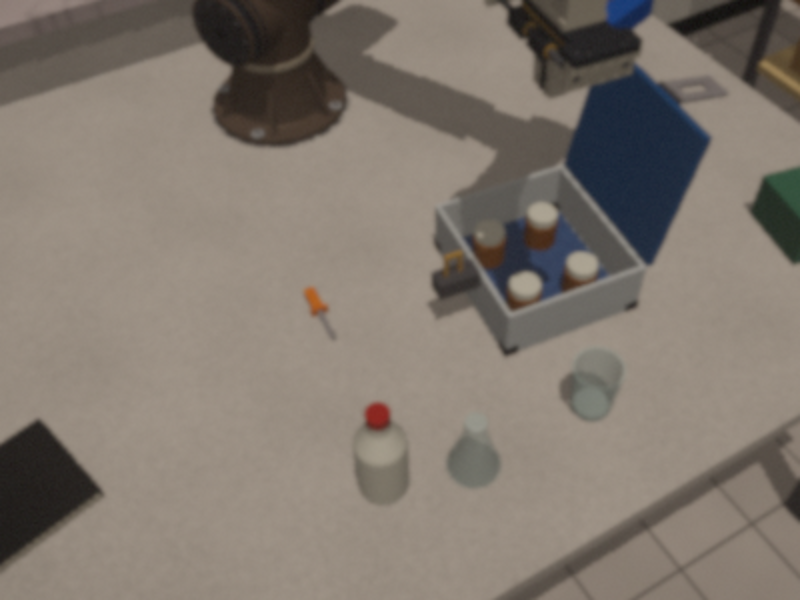

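All four jars stand upright in the chest (crop caps (488,232), (542,215), (582,265), (524,285)), and the bystanders are untouched. Next, behind the lid.

Emit:
{"method": "move_arm", "body": {"moves": [0, -3.33, 2.05, 0, 0, 0, 0, 0, -3.33, 2.05, 0, 0, 0, 0, 0, -3.33, 2.05, 0, 0, 0, 0, 0, -3.33, 2.05, 0, 0, 0, 0, 0, -3.33, 2.05, 0, 0, 0, 0, 0, -3.33, 2.05, 0, 0, 0, 0, 0, -3.33, 2.05, 0, 0, 0, 0, 0, -3.33, 2.05, 0, 0, 0, 0]}}

```text
clock: 26.15
tool_pos: [0.4868, 0.3779, 0.3912]
orientation: [179.9, -0.1, -96.4]
force: [0.8, 0.7, -0.1]
opening: 0.0005
gripper_force: 0.0
```

Emit:
{"method": "move_arm", "body": {"moves": [0, 0, 0, 0, 0, 0, 0, 0, 0, 0, 4, 0, 0, 0, 0, 0, 0, 4, 0, 0, 0, 0, 0, 0, 3.5, 0, 0, 0, 0, 0, 0, 0, 0, 0, 0]}}

```text
clock: 26.65
tool_pos: [0.4857, 0.3744, 0.2713]
orientation: [179.6, -0.5, -96.4]
force: [0.8, 0.1, 0.1]
opening: 0.0005
gripper_force: 0.0
```

```bash
python3 - <<'E'
from h import *
s=lambda x,y,z:(*c2w(x,y),z)
pts=[(.106-.185*np.cos(a)+.012*np.sin(a)+.0095,.085+.185*np.sin(a)+.012*np.cos(a)+.008) for a in (1.4,1.2,1.0,.8,.6,.4,.2,.1,0)]
to(s(-.108,.1755,.275),*[s(-.108,y,z) for y,z in pts])
E
```

```text
at [0.4857 0.3744 0.2713] [179.61  -0.51 -96.4 ] chest [-0.1106  0.2176] F [0.8 0.1 0.1] op 0.0005 t 26.65 q [ 56.  14.  -4.  -0. -73. -62.]
-> [0.4836 0.3323 0.275 ] tool cm [ 4.21 -0.25 -0.34]
-> [0.4745 0.2532 0.2773] tool cm [ 7.96  0.02 -0.16]
-> [0.4704 0.2172 0.2698] tool cm [3.62 0.   0.79]
-> [0.4666 0.1834 0.2552] tool cm [ 3.39 -0.    1.49]
-> [0.4632 0.1532 0.2341] tool cm [ 3.02 -0.01  2.14]
-> [0.4603 0.1277 0.2074] tool cm [ 2.54 -0.01  2.69]
-> [0.458  0.108  0.1761] tool cm [ 1.95 -0.02  3.14]
-> [0.4565 0.0949 0.1415] tool cm [ 1.29 -0.02  3.47]
-> [0.4561 0.091  0.1234] tool cm [ 0.38 -0.01  1.81]
-> [0.4558 0.0889 0.105 ] tool cm [ 0.2  -0.01  1.84]
```

Emit:
{"method": "move_arm", "body": {"moves": [0, 2.1, -0.1, -0.2, 0, 0, 0, 0, 2.1, -0.1, -0.2, 0, 0, 0, 0, 2, 0, 0, 0, 0, 0, 0, 2, 0, 0, 0, 0, 0, 0, 2, 0, 0, 0, 0, 0, 0, 2, 0, 0, 0, 0, 0, 0, 1.8, 0, 0.4, 0, 0, 0, 0, 1.8, 0, 0.4, 0, 0, 0]}}

```text
clock: 27.45
tool_pos: [0.4734, 0.2188, 0.2757]
orientation: [-179.8, 0.2, -96.4]
force: [2.4, 4.1, 1.9]
opening: 0.0005
gripper_force: 2.3
```

```bash
python3 - <<'E'
from h import *
s=lambda x,y,z:(*c2w(x,y),z)
pts=[(.106-.185*np.cos(a)+.012*np.sin(a)+.0095,.085+.185*np.sin(a)+.012*np.cos(a)+.008) for a in (1.0,.8,.6,.4)]
to(*[s(-.108,y,z) for y,z in pts])
for n in("top","scene"):
  p,W=cloud(n); P=W.reshape(-1,3); P=P[np.isfinite(P[:,0])]; L=np.array([w2c(q) for q in P]); z=P[:,2]
  m=(abs(L[:,0]-.08)<.025)&(abs(L[:,1])<.16)&(z>.13)&(z<.32)
  y,zz=L[m,1],z[m]; c,v=np.linalg.eigh(np.cov(y,zz)); print(n,m.sum(),"angle",np.arctan2(abs(v[1,1]),-v[0,1]*np.sign(v[1,1])),c)
E
```

```text
at [0.4734 0.2188 0.2757] [-179.8     0.21  -96.36] chest [-0.1052  0.0616] F [2.4 4.1 1.9] op 0.0005 t 27.45 q [ 46.   4. -15.   0. -70. -53.]
-> [0.4666 0.1834 0.2552] tool cm [3.6  0.29 2.04]
-> [0.4632 0.1532 0.2341] tool cm [3.05 0.01 2.1 ]
-> [0.4603 0.1277 0.2074] tool cm [2.57 0.02 2.66]
-> [0.458  0.108  0.1761] tool cm [1.99 0.02 3.12]
top 324 angle 1.1751844847497614 [9.61306520e-06 2.69040876e-03]
scene 340 angle 1.2290603728245442 [5.95591680e-06 2.73396084e-03]
```

Lid at about 1.2 rad and following well.

Emit:
{"method": "move_arm", "body": {"moves": [0, 1.8, 0.15, 1.0, 0, 0, 0, 0, 1.8, 0.15, 1.0, 0, 0, 0, 0, 1.5, 0, 1.05, 0, 0, 0, 0, 1.5, 0, 1.05, 0, 0, 0, 0, 1.28, 0, 1.33, 0, 0, 0, 0, 1.28, 0, 1.33, 0, 0, 0, 0, 1, 0, 1.56, 0, 0, 0, 0, 1, 0, 1.56, 0, 0, 0]}}

```text
clock: 28.35
tool_pos: [0.4572, 0.1081, 0.1741]
orientation: [180.0, -0.0, -96.4]
force: [1.2, 2.3, 2.1]
opening: 0.0006
gripper_force: 1.4
```

```bash
python3 - <<'E'
from h import *
s=lambda x,y,z:(*c2w(x,y),z)
pts=[(.106-.185*np.cos(a)+.012*np.sin(a)+.0095,.085+.185*np.sin(a)+.012*np.cos(a)+.008) for a in (.2,0)]
to(*[s(-.108,y,z) for y,z in pts])
E
```

```text
at [0.4572 0.1081 0.1741] [ 1.7999e+02 -1.0000e-02 -9.6380e+01] chest [-0.1089 -0.0502] F [1.2 2.3 2.1] op 0.0006 t 28.35 q [ 37.   4. -29.   0. -57. -44.]
-> [0.4565 0.0949 0.1415] tool cm [ 1.32 -0.08  3.26]
-> [0.4558 0.0889 0.105 ] tool cm [0.61 0.   3.65]
```

Emit:
{"method": "move_arm", "body": {"moves": [0, 0.66, 0, 1.63, 0, 0, 0, 0, 0.66, 0, 1.63, 0, 0, 0, 0, 0.3, 0, 1.3, 0, 0, 0, 0, 0.3, 0, 1.3, 0, 0, 0, 0, 0, 0, 0.9, 0, 0, 0, 0, 0, 0, 0.3, 0, 0, 0, 0, 0, 0, 0.2, 0, 0, 0, 0, 0, 0, 0, 0, 0, 0]}}

```text
clock: 29.15
tool_pos: [0.454, 0.0885, 0.1047]
orientation: [179.9, -0.2, -96.3]
force: [-16.7, -4.0, 41.0]
opening: 0.0004
gripper_force: 20.6
```

```bash
python3 - <<'E'
from h import *
to()
E
```

```text
at [0.454  0.0885 0.1047] [179.91  -0.18 -96.3 ] chest [-0.1098 -0.07  ] F [-16.7  -4.   41. ] op 0.0004 t 29.15 q [ 36.   8. -35.   0. -47. -42.]
```

Emit:
{"method": "move_arm", "body": {"moves": [0, 0, 0, -2, 0, 0, 0, 0, 0, 0, -2.5, 0, 0, 0, 0, 0, 0, -2.5, 0, 0, 0, 0, 0, 0, 0, 0, 0, 0, 0, 0, 0, 0, 0, 0, 0]}}

```text
clock: 29.65
tool_pos: [0.4547, 0.0897, 0.1721]
orientation: [180.0, 0.0, -96.4]
force: [-0.1, -0.9, -0.9]
opening: 0.0008
gripper_force: 0.0
```

```bash
python3 - <<'E'
from h import *
s=lambda x,y,z:(*c2w(x,y),z)
to(s(.005,.011,.17),s(.005,.011,.138),s(.005,.011,.121),s(.031,.011,.121))
for n in("top","scene"):
  p,W=cloud(n); P=W.reshape(-1,3); P=P[np.isfinite(P[:,0])]; z=P[:,2]; L=(P[:,:2]-C)@np.array([[np.cos(TH),-np.sin(TH)],[np.sin(TH),np.cos(TH)]])
  col=p.reshape(-1,3)[np.isfinite(W.reshape(-1,3)[:,0])].astype(int)
  red=(col[:,0]-col[:,1]>70)&(col[:,0]-col[:,2]>50)&(abs(L[:,0])<.06)&(abs(L[:,1])<.06)&(z>.1)
  yel=(col[:,0]-col[:,2]>70)&(col[:,0]-col[:,1]<60)&(abs(L[:,0])<.07)&(abs(L[:,1])<.08)&(z>.1)
  for k,m in(("red",red),("yel",yel)):
    if m.sum(): print(n,k,m.sum(),np.r_[np.median(L[m],0),np.median(z[m])].round(4),L[m].min(0).round(3),L[m].max(0).round(3))
  m=(L[:,0]>-.01)&(L[:,0]<.05)&(L[:,1]>-.2)&(L[:,1]<-.06)&(z>.13); print("hasp",m.sum(),np.percentile(np.c_[L[m],z[m]],[3,50,97],0).round(3).tolist())
  m=(abs(L[:,0])<.1)&(L[:,1]<-.08)&(L[:,1]>-.1)&(z<.11);print("lid z",np.median(z[m]))
  save(p,"c_"+n)
E
```

```text
at [0.4547 0.0897 0.1721] [ 1.7997e+02  1.0000e-02 -9.6380e+01] chest [-0.1092 -0.0688] F [-0.1 -0.9 -0.9] op 0.0008 t 29.65 q [ 36.   3. -30.  -0. -56. -42.]
-> [0.5772 0.1561 0.17  ] tool cm [ -7.96 -11.44   0.21]
-> [0.5772 0.1561 0.138 ] tool cm [ 0.  -0.   3.2]
-> [0.5772 0.1561 0.121 ] tool cm [ 0.  -0.   1.7]
-> [0.603  0.1531 0.121 ] tool cm [ 0.01 -2.6  -0.  ]
top red 310 [0.     0.0116 0.1278] [-0.025 -0.005] [0.024 0.027]
top yel 454 [0.01   0.0183 0.1226] [-0.046 -0.042] [0.044 0.042]
hasp 63 [[-0.0, -0.133, 0.132], [0.019, -0.111, 0.175], [0.041, -0.108, 0.182]]
lid z 0.09691879937294723
scene red 149 [0.0027 0.0102 0.1265] [-0.024 -0.004] [0.026 0.028]
scene yel 301 [0.0043 0.0096 0.1208] [-0.046 -0.018] [0.047 0.042]
hasp 122 [[-0.002, -0.11, 0.132], [0.022, -0.109, 0.16], [0.041, -0.105, 0.179]]
lid z 0.09537219114182893
```

View pics/c_scene.png

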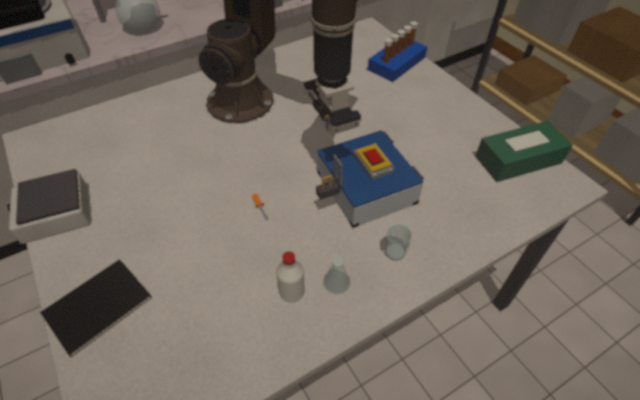

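Lid shut; plunger at (374,157) and yellow keeper around it, hasp upright at (338,172). Now over the plunger.

Emit:
{"method": "move_arm", "body": {"moves": [0, -2, -2.86, 0, 0, 0, 0, 0, -2, -2.86, 0, 0, 0, 0, 0, -2, -2.86, 0, 0, 0, 0, 0, -1.96, -2.86, 0, 0, 0, 0, 0, 0, 0, 1.5, 0, 0, 0, 0, 0, 0, 1.4, 0, 0, 0, 0, 0, 0, 0, 0, 0, 0, 0, 0, 0, 0, 0, 0, 0]}}

```text
clock: 30.55
tool_pos: [0.5768, 0.1558, 0.1427]
orientation: [179.9, -0.1, -96.4]
force: [-0.8, 0.4, 0.8]
opening: 0.0003
gripper_force: 0.0
```

```bash
python3 - <<'E'
from h import *
s=lambda x,y,z:(*c2w(x,y),z)
to(s(.005,.0115,.1385),s(.005,.0115,.122))
E
```

```text
at [0.5768 0.1558 0.1427] [ 1.7992e+02 -8.0000e-02 -9.6360e+01] chest [0.0047 0.0107] F [-0.8  0.4  0.8] op 0.0003 t 30.55 q [ 34.  18. -16.   0. -56. -40.]
-> [0.5773 0.1566 0.1385] tool cm [-0.08 -0.03  0.42]
-> [0.5773 0.1566 0.122 ] tool cm [-0.   -0.    1.65]
```

Emit:
{"method": "move_arm", "body": {"moves": [0, -0.05, 0, 0.4, 0, 0, 0, 0, 0, 0, 0.2, 0, 0, 0, 0, 0, 0, 0.15, 0, 0, 0, 0, 0, 0, 0.15, 0, 0, 0, 0, 0, 0, 0.15, 0, 0, 0, 0, 0, 0, 0.15, 0, 0, 0, 0, 0, 0, 0.15, 0, 0, 0, 0, 0, 0, 0.15, 0, 0, 0]}}

```text
clock: 31.35
tool_pos: [0.5778, 0.157, 0.1295]
orientation: [-180.0, 0.0, -96.3]
force: [-3.8, -0.0, 8.3]
opening: 0.0003
gripper_force: 4.0
```

Emit:
{"method": "move_arm", "body": {"moves": [0, 0, 0, 0.15, 0, 0, 0, 0, 0, 0, 0.15, 0, 0, 0, 0, 0, 0, 0.15, 0, 0, 0, 0, 0, 0, 0.1, 0, 0, 0, 0, 0, 0, 0, 0, 0, 0, 0, 0, 0, 0, 0, 0, 0]}}

```text
clock: 31.95
tool_pos: [0.5778, 0.157, 0.1234]
orientation: [-180.0, 0.0, -96.4]
force: [-2.2, 0.3, 3.2]
opening: 0.0008
gripper_force: 2.0
```

```bash
python3 - <<'E'
from h import *
s=lambda x,y,z:(*c2w(x,y),z)
to(s(.030,.0115,.122))
E
```

```text
at [0.5778 0.157  0.1234] [-1.7998e+02  1.0000e-02 -9.6350e+01] chest [0.0054 0.012 ] F [-2.2  0.3  3.2] op 0.0008 t 31.95 q [ 34.  19. -18.   0. -54. -40.]
-> [0.6021 0.1537 0.122 ] tool cm [ 0.05 -2.46  0.14]
```

Emit:
{"method": "move_arm", "body": {"moves": [0, 0, 0, 0.15, 0, 0, 0, 0, 0, -0.35, 0.05, 0, 0, 0, 0, 0, -0.35, 0, 0, 0, 0, 0, 0, -0.35, 0, 0, 0, 0, 0, 0, -0.35, 0, 0, 0, 0, 0, 0, -0.35, 0, 0, 0, 0, 0, 0, -0.35, 0, 0, 0, 0, 0, 0, 0, 0, 0, 0, 0]}}

```text
clock: 32.75
tool_pos: [0.5973, 0.1546, 0.1218]
orientation: [179.9, -0.0, -96.4]
force: [-11.1, 1.6, 14.2]
opening: 0.0007
gripper_force: 7.5
```

Emit:
{"method": "move_arm", "body": {"moves": [0, 0, -0.3, 0, 0, 0, 0, 0, 0, -0.3, 0, 0, 0, 0, 0, 0, 0, 0, 0, 0, 0]}}

```text
clock: 33.05
tool_pos: [0.6032, 0.1538, 0.1216]
orientation: [179.9, -0.0, -96.4]
force: [-9.4, 1.5, 12.6]
opening: 0.0003
gripper_force: 6.7
```

```bash
cat >>h.py <<'E'
def lidview():
  for n in("top","scene"):
    p,W=cloud(n); P=W.reshape(-1,3); ok=np.isfinite(P[:,0]); P=P[ok]; z=P[:,2]; L=(P[:,:2]-C)@np.array([[np.cos(TH),-np.sin(TH)],[np.sin(TH),np.cos(TH)]])
    col=p.reshape(-1,3)[ok].astype(int)
    red=(col[:,0]-col[:,1]>70)&(col[:,0]-col[:,2]>50)&(abs(L[:,0])<.06)&(abs(L[:,1])<.06)&(z>.1)
    yel=(col[:,0]-col[:,2]>70)&(col[:,0]-col[:,1]<60)&(abs(L[:,0])<.09)&(abs(L[:,1])<.08)&(z>.1)
    for k,m in(("red",red),("yel",yel)):
      if m.sum(): print(n,k,m.sum(),np.r_[np.median(L[m],0),np.median(z[m])].round(4),L[m].min(0).round(3),L[m].max(0).round(3))
    save(p,f"l_{n}_{ctrl.get_obs()['clock']:.2f}")
E
python3 - <<'E'
from h import *
s=lambda x,y,z:(*c2w(x,y),z)
to(s(.030,.0115,.122))
lidview()
E
```

```text
at [0.6032 0.1538 0.1216] [ 1.7988e+02 -4.0000e-02 -9.6360e+01] chest [0.0311 0.0117] F [-9.4  1.5 12.6] op 0.0003 t 33.05 q [ 32.  21. -14.  -0. -55. -39.]
-> [0.6021 0.1537 0.122 ] tool cm [ 0.02  0.11 -0.04]
top yel 73 [-0.0193  0.021   0.1228] [-0.026 -0.018] [0.056 0.039]
scene yel 66 [ 0.0188 -0.0102  0.1211] [-0.022 -0.017] [0.06 0.01]
```

Emit:
{"method": "move_arm", "body": {"moves": [0, 0, -0.15, 0, 0, 0, 0, 0, 0, -0.15, 0, 0, 0, 0, 0, 0, 0, 0, 0, 0, 0]}}

```text
clock: 33.45
tool_pos: [0.6061, 0.1535, 0.1215]
orientation: [179.9, -0.0, -96.4]
force: [-10.7, 1.7, 12.3]
opening: 0.0007
gripper_force: 6.7
```

```bash
python3 - <<'E'
from h import *
to()
E
```

```text
at [0.6061 0.1535 0.1215] [ 1.7987e+02 -4.0000e-02 -9.6360e+01] chest [0.034  0.0117] F [-10.7   1.7  12.3] op 0.0007 t 33.45 q [ 32.  21. -14.  -0. -55. -38.]
```

Emit:
{"method": "move_arm", "body": {"moves": [0, 0, -0.15, 0, 0, 0, 0, 0, 0, -0.15, 0, 0, 0, 0, 0, 0, 0, 0, 0, 0, 0]}}

```text
clock: 33.75
tool_pos: [0.6063, 0.1534, 0.1213]
orientation: [179.6, -0.1, -96.4]
force: [-21.2, 5.4, 19.3]
opening: 0.0006
gripper_force: 12.7
```

```bash
python3 - <<'E'
from h import *
to()
lidview()
E
```

```text
at [0.6063 0.1534 0.1213] [ 1.7961e+02 -8.0000e-02 -9.6370e+01] chest [0.0342 0.0116] F [-21.2   5.4  19.3] op 0.0006 t 33.75 q [ 32.  21. -14.  -0. -55. -38.]
top yel 73 [-0.0169  0.021   0.1228] [-0.023 -0.017] [0.056 0.039]
scene yel 70 [ 0.0169 -0.0101  0.1212] [-0.022 -0.017] [0.066 0.009]
```

Emit:
{"method": "move_arm", "body": {"moves": [0, 0, 0.3, -0.1, 0, 0, 0, 0, 0, 0.1, -1, 0, 0, 0, 0, 0, 0, -2, 0, 0, 0, 0, 0, 0, -2.5, 0, 0, 0, 0, 0, 0, 0, 0, 0, 0, 0, 0, 0, 0, 0, 0, 0]}}

```text
clock: 34.45
tool_pos: [0.6071, 0.1539, 0.1777]
orientation: [-179.9, 0.1, -96.4]
force: [-0.1, -0.3, 0.3]
opening: 0.0006
gripper_force: 0.0
```

```bash
python3 - <<'E'
from h import *
s=lambda x,y,z:(*c2w(x,y),z)
pts=[(-.108-.068*np.cos(b)+.002*np.sin(b)+.0095,.099+.068*np.sin(b)+.002*np.cos(b)+.008) for b in (1.57,1.3,1.0,.7,.4,.2,0)]
to(s(.046,-.08,.175),*[s(.046,y,z) for y,z in pts])
lidview()
p=cv2.imread(sorted(__import__("glob").glob("pics/l_scene*"),key=__import__("os").path.getmtime)[-1]); cv2.imwrite("pics/d1.png",cv2.resize(p[120:230,290:430],(700,550),interpolation=cv2.INTER_CUBIC))
E
```

```text
at [0.6071 0.1539 0.1777] [-1.7991e+02  7.0000e-02 -9.6370e+01] chest [0.035  0.0123] F [-0.1 -0.3  0.3] op 0.0006 t 34.45 q [ 32.  18. -10.  -0. -61. -38.]
-> [0.6076 0.061  0.175 ] tool cm [ 9.23 -1.08  0.26]
-> [0.6058 0.0446 0.175 ] tool cm [ 1.66  0.   -0.  ]
-> [0.6037 0.0265 0.1731] tool cm [1.82 0.   0.19]
-> [0.6016 0.0078 0.1653] tool cm [1.88 0.01 0.77]
-> [ 0.5998 -0.0078  0.1523] tool cm [1.57 0.01 1.29]
-> [ 0.5986 -0.0188  0.1353] tool cm [1.12 0.01 1.7 ]
-> [ 0.5981 -0.0232  0.1225] tool cm [0.44 0.   1.28]
-> [ 0.5979 -0.0249  0.109 ] tool cm [0.18 0.   1.35]
top red 1 [-0.0045 -0.0002  0.1198] [-0.005 -0.   ] [-0.005 -0.   ]
top yel 139 [ 0.0034 -0.0132  0.1229] [-0.024 -0.018] [0.063 0.039]
scene yel 121 [ 0.0247 -0.002   0.1213] [-0.022 -0.018] [0.065 0.04 ]
```

View pics/d1.png

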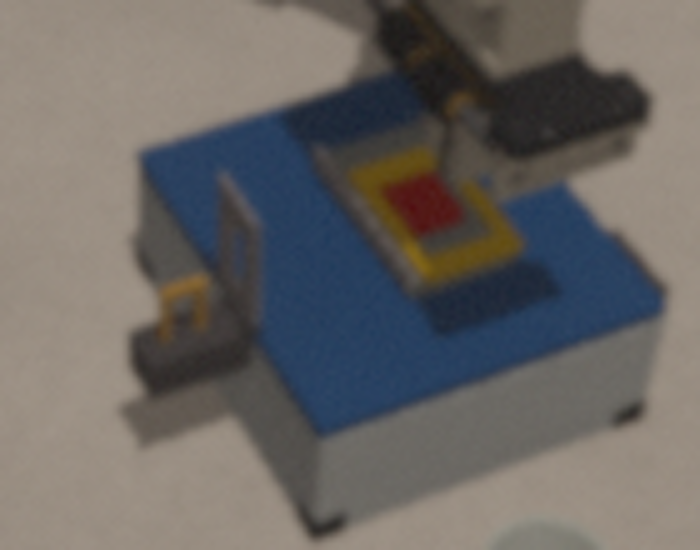

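Keeper fully over (extends to x +0.065) with the red pad at crop (425,205), pressed and under its −x bar. Hasp upright at crop (240,245). Now swing the hasp.

Emit:
{"method": "move_arm", "body": {"moves": [0, 2.31, -0.27, 0.07, 0, 0, 0, 0, 2.31, -0.27, 0.07, 0, 0, 0, 0, 2.31, -0.27, 0.07, 0, 0, 0, 0, 2.31, -0.27, 0.07, 0, 0, 0, 0, 1.66, 0, 0, 0, 0, 0, 0, 1.82, 0, 0.19, 0, 0, 0, 0, 1.88, 0, 0.77, 0, 0, 0, 0, 0, 0, 0, 0, 0, 0]}}

```text
clock: 35.35
tool_pos: [0.6, 0.0053, 0.163]
orientation: [179.9, -0.0, -96.5]
force: [0.3, 0.2, 0.7]
opening: 0.0003
gripper_force: 0.0
```

```bash
python3 - <<'E'
from h import *
s=lambda x,y,z:(*c2w(x,y),z)
pts=[(-.108-.068*np.cos(b)+.002*np.sin(b)+.0095,.099+.068*np.sin(b)+.002*np.cos(b)+.008) for b in (.7,.4,.2,0)]
to(*[s(.046,y,z) for y,z in pts])
E
```

```text
at [0.6    0.0053 0.163 ] [ 1.7988e+02 -4.0000e-02 -9.6460e+01] chest [ 0.0447 -0.1362] F [0.3 0.2 0.7] op 0.0003 t 35.35 q [ 19.  17. -15.  -0. -59. -26.]
-> [ 0.5998 -0.0078  0.1523] tool cm [ 1.3  -0.13  1.07]
-> [ 0.5986 -0.0188  0.1353] tool cm [ 1.11 -0.    1.7 ]
-> [ 0.5981 -0.0232  0.1225] tool cm [ 0.44 -0.    1.29]
-> [ 0.5979 -0.0249  0.109 ] tool cm [ 0.17 -0.    1.35]
```

Emit:
{"method": "move_arm", "body": {"moves": [0, 1.3, -0.1, 1.07, 0, 0, 0, 0, 1.1, 0, 1.7, 0, 0, 0, 0, 0.44, 0, 1.29, 0, 0, 0, 0, 0.17, 0, 1.3, 0, 0, 0, 0, 0, 0, 0.2, 0, 0, 0, 0, 0, 0, 0.1, 0, 0, 0, 0, 0, 0, 0, 0, 0, 0]}}

```text
clock: 36.05
tool_pos: [0.5987, -0.023, 0.1086]
orientation: [180.0, -0.1, -96.3]
force: [-3.4, -3.1, 10.0]
opening: 0.0004
gripper_force: 5.0
```

```bash
python3 - <<'E'
from h import *
to()
for n in("top","scene"):
    p,W=cloud(n); P=W.reshape(-1,3); ok=np.isfinite(P[:,0]); P=P[ok]; z=P[:,2]; L=(P[:,:2]-C)@np.array([[np.cos(TH),-np.sin(TH)],[np.sin(TH),np.cos(TH)]])
    for y0,y1 in((-.122,-.112),(-.187,-.16)):
        m=(L[:,0]>0)&(L[:,0]<.025)&(L[:,1]>y0)&(L[:,1]<y1)&(z>.07)&(z<.125); print(n,y0,m.sum(),np.median(z[m]) if m.any() else 0)
E
```

```text
at [ 0.5987 -0.023   0.1086] [ 1.7999e+02 -9.0000e-02 -9.6300e+01] chest [ 0.0466 -0.1645] F [-3.4 -3.1 10. ] op 0.0004 t 36.05 q [ 17.  20. -18.   0. -52. -23.]
top -0.122 0 0
top -0.187 17 0.1008572556697509
scene -0.122 0 0
scene -0.187 31 0.09853738618566277
```

Emit:
{"method": "move_arm", "body": {"moves": [0, 0, 0, -3, 0, 0, 0, 0, 0, 0, -4, 0, 0, 0, 4, 0, 0, -3, 0, 0, -0.14, 5, 0, 0, 0, 0, 0, -0.145, 5, 0, 0, 0, 0, 0, -0.145, 5, 0, 0, 0, 0, 0, -0.145, 5, 0, 0, 0, 0, 0, -0.145, 5, 0, 0, 0, 0, 0, -0.145]}}

```text
clock: 36.95
tool_pos: [0.5988, -0.0222, 0.2072]
orientation: [180.0, 0.0, -46.4]
force: [1.7, -0.1, 0.4]
opening: 0.0429
gripper_force: 0.0
```

Emit:
{"method": "move_arm", "body": {"moves": [5, 0, 0, 0, 0, 0, -0.145, 5, 0, 0, 0, 0, 0, -0.145, 5, 0, 0, 0, 0, 0, -0.145, 5, 0, 0, 0, 0, 0, -0.145, 5, 0, 0, 0, 0, 0, -0.126, 5, 0, 0, 0, 0, 0, 0]}}

```text
clock: 37.55
tool_pos: [0.5988, -0.0222, 0.2073]
orientation: [180.0, 0.0, -6.2]
force: [0.3, 0.2, 0.5]
opening: 0.0501
gripper_force: 0.0
```

```bash
python3 - <<'E'
from h import *
to()
p,W=cloud("top"); save(p,"e1"); pi=p.astype(int)
m=(pi[...,0]>140)&(pi[...,0]-pi[...,2]>80)&(W[...,1]<-.1)&(W[...,1]>-.2)&(W[...,0]<.55)&(W[...,2]<.04)
print(m.sum(),np.median(W[m],0),W[m].min(0),W[m].max(0))
cv2.imwrite("pics/e1c.png",cv2.resize(cv2.imread("pics/e1.png")[225:285,325:385],(600,600),interpolation=cv2.INTER_CUBIC))
E
```

```text
at [ 0.5988 -0.0222  0.2073] [ 1.7999e+02  4.0000e-02 -6.2200e+00] chest [ 0.0466 -0.1637] F [0.3 0.2 0.5] op 0.0501 t 37.55 q [ 17.  15. -11.  -0. -64.  67.]
119 [ 0.45457336 -0.15537201  0.0134252 ] [ 0.43207939 -0.16704189 -0.00052366] [ 0.4744337  -0.14542157  0.01953377]
```

View pics/e1c.png

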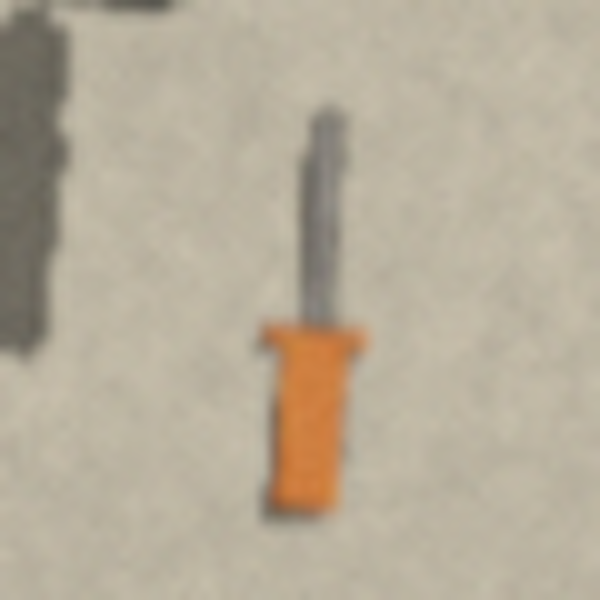

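The pin: handle end at crop (303,510), collar front (315,327), tip (327,108).

```bash
cat >>h.py <<'E'
def ray(n,u,v,z):
    m=vision.camera_model(n); f=200/np.tan(np.radians(m["vertical_fov"])/2); T=np.array(m["cam_to_world"])
    d=T[:3,:3]@[(u-m["cx"])/f,(v-m["cy"])/f,1]; return T[:3,3]+d*(z-T[2,3])/d[2]
E
python3 - <<'E'
from h import *
q=lambda x,y,z: ray("top",325+x/10-.45,225+y/10-.45,z)
a,b,c=q(303,508,.014),q(315,327,.014),q(327,106,.009)
print(a,b,c,np.linalg.norm(b-a),np.linalg.norm(c-b))
d=b-a; print("handle ang",np.degrees(np.arctan2(d[1],d[0]))); d=c-a; print("all",np.degrees(np.arctan2(d[1],d[0])),np.hypot(d[0],d[1]))
u=d[:2]/np.hypot(*d[:2]); h=c[:2]-.078*u; h2=a[:2]+.02*u; print("centre",h,h2)
g=(h+h2)/2-.004*u; print("grip",g); to((*g,.15),(*g,.0105))
E
```

```text
[ 0.4319998  -0.15233831  0.014     ] [ 0.47592857 -0.15642049  0.014     ] [ 0.52981084 -0.16112585  0.009     ] 0.044118032102122395 0.05431795202920668
handle ang -5.309093080463397
all -5.133785434751801 0.09820499311780977
centre [ 0.45212374 -0.15414629] [ 0.45191957 -0.15412795]
grip [ 0.4480377  -0.15377919]
at [ 0.5987 -0.0223  0.2073] [ 1.7999e+02  4.0000e-02 -6.4800e+00] chest [ 0.0466 -0.1637] F [-0.2  0.1 -0.6] op 0.0497 t 37.6 q [ 17.  15. -11.  -0. -64.  67.]
-> [ 0.448  -0.1538  0.15  ] tool cm [-13.48  14.77   5.74]
-> [ 0.448  -0.1538  0.0105] tool cm [ 1.000e-02 -0.000e+00  1.395e+01]
```

Emit:
{"method": "move_arm", "body": {"moves": [5, -2.7, 2.95, 0.5, 0, 0, 0, 5, -2.7, 2.95, 1.0, 0, 0, 0, 5, -2.7, 2.95, 1.3, 0, 0, 0, 5, -2.7, 2.95, 1.5, 0, 0, 0, 5, -2.68, 2.97, 1.5, 0, 0, 0, 5, 0, 0, 4, 0, 0, 0, 5, 0, 0, 4, 0, 0, 0, 5, 0, 0, 0, 0, 0, 0]}}

```text
clock: 38.4
tool_pos: [0.4448, -0.1546, 0.066]
orientation: [180.0, 0.5, -6.6]
force: [-1.5, -0.1, -0.5]
opening: 0.0502
gripper_force: 0.0
```

```bash
python3 - <<'E'
from h import *
to((.448,-.1538,.0105))
E
```

```text
at [ 0.4448 -0.1546  0.066 ] [179.95   0.47  -6.62] chest [-0.0914 -0.3127] F [-1.5 -0.1 -0.5] op 0.0502 t 38.4 q [  5.  12. -37.  -0. -41.  79.]
-> [ 0.448  -0.1538  0.0105] tool cm [ 0.36 -0.12  5.55]
```

Emit:
{"method": "move_arm", "body": {"moves": [5, 0.2, 0, 2, 0, 0, -0.02, 5, 0, 0, 2, 0, 0, 0, 5, 0, 0, 0.5, 0, 0, 0, 5, 0, 0, 0, 0, 0, 0, 5, 0, 0, 0, 0, 0, 0]}}

```text
clock: 38.9
tool_pos: [0.4515, -0.1546, 0.0261]
orientation: [180.0, -0.1, -5.2]
force: [0.5, -0.0, 0.8]
opening: 0.0502
gripper_force: 0.0
```

```bash
python3 - <<'E'
from h import *
to((.448,-.1538,.0105))
E
```

```text
at [ 0.4515 -0.1546  0.0261] [ 1.80e+02 -8.00e-02 -5.21e+00] chest [-0.0848 -0.3119] F [ 0.5 -0.   0.8] op 0.0502 t 38.9 q [  5.  16. -39.   0. -35.  80.]
-> [ 0.448  -0.1538  0.0105] tool cm [-0.35 -0.05  1.56]
```

Emit:
{"method": "move_arm", "body": {"moves": [5, -0.3, 0, 0.8, 0, 0, 0, 5, 0, 0, 0.7, 0, 0, 0, 5, 0, 0, 0, 0, 0, 0, 1, 0, 0, 0, 0, 0, 0, 1, 0, 0, 0, 0, 0, 0, 1, 0, 0, 0, 0, 0, 0, 1, 0, 0, 0, 0, 0, 0, 1, 0, 0, 0, 0, 0, 0]}}

```text
clock: 39.7
tool_pos: [0.4476, -0.1544, 0.0099]
orientation: [-180.0, -0.0, -5.2]
force: [0.1, -0.0, 0.0]
opening: 0.0157
gripper_force: 27.3
```

```bash
python3 - <<'E'
from h import *
to()
E
```

```text
at [ 0.4476 -0.1544  0.0099] [-1.8e+02 -1.0e-02 -5.2e+00] chest [-0.0887 -0.3122] F [ 0.1 -0.   0. ] op 0.0157 t 39.7 q [  5.  18. -40.   0. -32.  80.]
```

Emit:
{"method": "move_arm", "body": {"moves": [1, 0, 0, -2, 0, 0, 0.0225, 1, 0, 0, -4, 0, 0, 0, 1, 0, 0, -4, 0, 0, 0, 1, 0, 0, -4, 0, 0, 0, 1, 0, 0, -3, 0, 0, 0, 1, 0, 0, 0, 0, 0, 0, 1, 0, 0, 0, 0, 0, 0]}}

```text
clock: 40.4
tool_pos: [0.4475, -0.1543, 0.1803]
orientation: [-180.0, -0.1, -6.5]
force: [0.5, -1.0, -1.0]
opening: 0.0158
gripper_force: 30.0
```

```bash
python3 - <<'E'
from h import *
s=lambda x,y,z:(*c2w(x,y),z)
to(s(-.125,-.142,.178),s(-.125,-.142,.115),s(-.095,-.142,.115),s(-.0107,-.142,.115))
p,W=cloud("scene"); save(p,"f1"); cv2.imwrite("pics/f1c.png",cv2.resize(p[120:260,180:380,::-1],(800,560),interpolation=cv2.INTER_CUBIC))
E
```

```text
at [ 0.4475 -0.1543  0.1803] [-1.7996e+02 -9.0000e-02 -6.5100e+00] chest [-0.0887 -0.312 ] F [ 0.5 -1.  -1. ] op 0.0158 t 40.4 q [  5.   4. -29.  -0. -57.  79.]
-> [0.4307 0.0188 0.178 ] tool cm [ -3.63 -17.     0.23]
-> [0.4307 0.0188 0.115 ] tool cm [-0.01  0.    6.3 ]
-> [0.4605 0.0154 0.115 ] tool cm [ 3. -0.  0.]
-> [0.5443 0.0058 0.115 ] tool cm [ 8.43 -0.    0.01]
```

View pics/f1c.png

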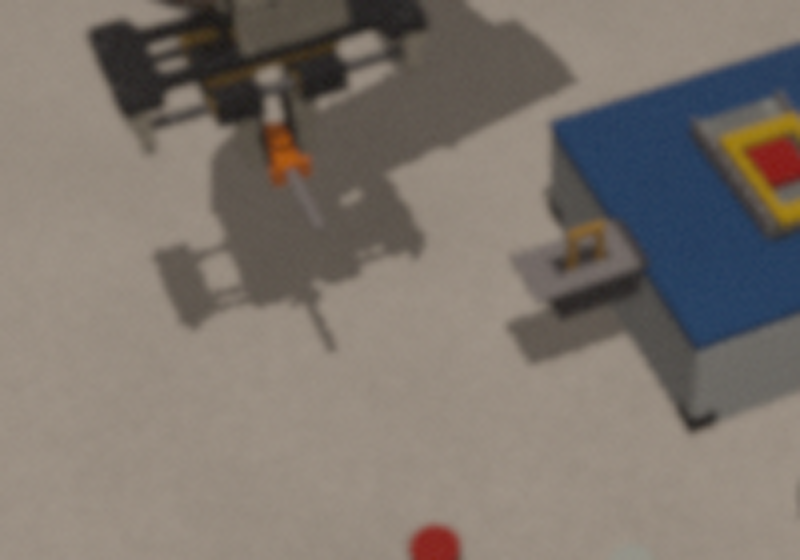

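The pin is held level (handle at crop (285,155), tip (320,225)); the hasp lies over the staple at crop (585,250).

Emit:
{"method": "move_arm", "body": {"moves": [1, -0.9, -4.25, 0, 0, 0, 0, 1, -0.9, -4.25, 0, 0, 0, 0, 1, -0.9, -4.25, 0, 0, 0, 0, 1, -0.9, -4.25, 0, 0, 0, 0, 1, 0, 0, 2.5, 0, 0, 0, 1, 0, 0, 2.5, 0, 0, 0, 1, 0, 0, 1, 0, 0, 0, 1, 0, 0, 0, 0, 0, 0]}}

```text
clock: 41.25
tool_pos: [0.4294, 0.0178, 0.1179]
orientation: [179.8, 0.3, -6.5]
force: [1.1, -0.4, 0.2]
opening: 0.015
gripper_force: 30.0
```

```bash
python3 - <<'E'
from h import *
s=lambda x,y,z:(*c2w(x,y),z)
to(s(-.095,-.142,.115),s(-.0107,-.142,.115))
E
```

```text
at [0.4294 0.0178 0.1179] [179.83   0.25  -6.51] chest [-0.1262 -0.1432] F [ 1.1 -0.4  0.2] op 0.015 t 41.25 q [ 29.   4. -38.  -0. -48.  55.]
-> [0.4605 0.0154 0.115 ] tool cm [ 3.12 -0.12  0.27]
-> [0.5443 0.0058 0.115 ] tool cm [ 8.43 -0.   -0.04]
```

Emit:
{"method": "move_arm", "body": {"moves": [1, 1.5, -0.1, 0.2, 0, 0, 0, 1, 1.5, 0, 0, 0, 0, 0, 1, 0, 0, 0, 0, 0, 0, 1, 0, 0, 0, 0, 0, 0]}}

```text
clock: 41.65
tool_pos: [0.4618, 0.0158, 0.1181]
orientation: [-180.0, -0.0, -6.6]
force: [0.7, -0.6, -1.3]
opening: 0.0155
gripper_force: 30.0
```

```bash
python3 - <<'E'
from h import *
s=lambda x,y,z:(*c2w(x,y),z)
to(s(-.095,-.142,.115),s(-.0107,-.142,.115))
p,W=cloud("scene"); save(p,"g1"); cv2.imwrite("pics/g1c.png",cv2.resize(p[140:220,270:370,::-1],(750,600),interpolation=cv2.INTER_CUBIC))
E
```

```text
at [0.4618 0.0158 0.1181] [-1.7999e+02 -1.0000e-02 -6.5800e+00] chest [-0.0938 -0.1414] F [ 0.7 -0.6 -1.3] op 0.0155 t 41.65 q [ 26.   7. -35.   0. -48.  57.]
-> [0.4605 0.0154 0.115 ] tool cm [-0.12  0.06  0.31]
-> [0.5443 0.0058 0.115 ] tool cm [ 8.43 -0.01  0.  ]
```

View pics/g1c.png

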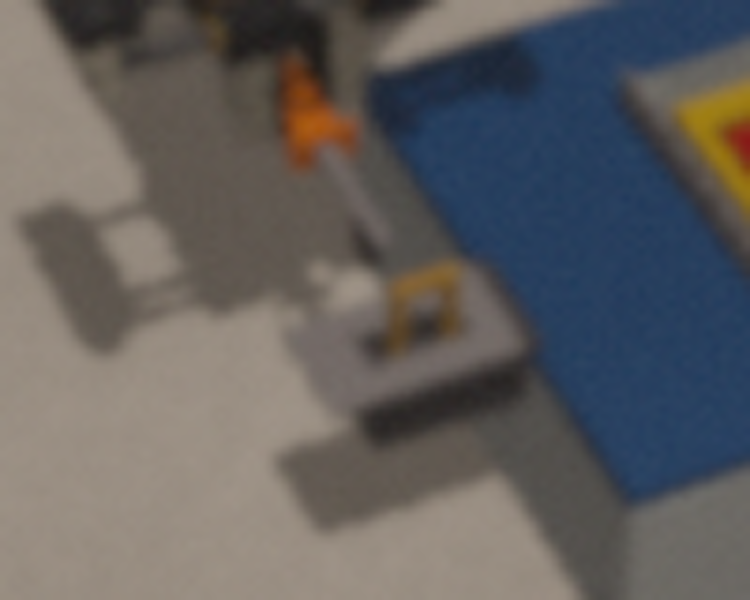

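The tip, at crop (378,238), points along the line to the loop's opening at about (425,310). Lower 2.5 mm and insert.

Emit:
{"method": "move_arm", "body": {"moves": [1, 0.5, 0, 0.25, 0, 0, 0, 1, 1, 0, 0, 0, 0, 0, 1, 1, 0, 0, 0, 0, 0, 1, 1, 0, 0, 0, 0, 0, 1, 1, 0, 0, 0, 0, 0, 1, 0, 0, 0, 0, 0, 0]}}

```text
clock: 42.3
tool_pos: [0.5071, 0.011, 0.1152]
orientation: [180.0, -0.0, -6.5]
force: [-1.1, 0.0, -1.3]
opening: 0.0157
gripper_force: 30.0
```

```bash
python3 - <<'E'
from h import *
s=lambda x,y,z:(*c2w(x,y),z)
to(s(-.0107,-.142,.115))
E
```

```text
at [0.5071 0.011  0.1152] [ 1.7999e+02 -1.0000e-02 -6.5200e+00] chest [-0.0483 -0.1411] F [-1.1  0.  -1.3] op 0.0157 t 42.3 q [ 23.  11. -29.   0. -49.  60.]
-> [0.5443 0.0058 0.115 ] tool cm [3.76 0.09 0.02]
```

Emit:
{"method": "move_arm", "body": {"moves": [1, 1, 0.03, 0, 0, 0, 0, 1, 1, 0.03, 0, 0, 0, 0, 1, 1, 0, 0, 0, 0, 0, 1, 0.5, 0, 0, 0, 0, 0, 1, 0.3, 0, 0, 0, 0, 0, 1, 0.2, 0, 0, 0, 0, 0, 1, 0, 0, 0, 0, 0, 0]}}

```text
clock: 43.0
tool_pos: [0.5441, 0.0058, 0.1148]
orientation: [180.0, 0.1, -6.5]
force: [-4.2, 1.9, -0.2]
opening: 0.0156
gripper_force: 30.0
```

```bash
python3 - <<'E'
from h import *
to()
E
```

```text
at [0.5441 0.0058 0.1148] [ 1.7997e+02  1.3000e-01 -6.5200e+00] chest [-0.0109 -0.142 ] F [-4.2  1.9 -0.2] op 0.0156 t 43.0 q [ 21.  15. -25.  -0. -51.  62.]
```

Emit:
{"method": "move_arm", "body": {"moves": [1, 0.15, 0, 0, 0, 0, 0, 1, 0.1, 0, 0, 0, 0, 0, 1, 0, 0, 0, 0, 0, 0, 1, 0, 0, 0.15, 0, 0, 0, 1, 0, 0, 0.15, 0, 0, 0, 1, 0, 0, 0, 0, 0, 0]}}

```text
clock: 43.6
tool_pos: [0.5442, 0.0052, 0.1115]
orientation: [179.9, 0.3, -6.5]
force: [-10.5, 3.1, 4.3]
opening: 0.0157
gripper_force: 30.0
```

```bash
python3 - <<'E'
from h import *
to()
E
```

```text
at [0.5442 0.0052 0.1115] [179.91   0.34  -6.53] chest [-0.0107 -0.1427] F [-10.5   3.1   4.3] op 0.0157 t 43.6 q [ 21.  15. -25.  -0. -50.  62.]
```

Emit:
{"method": "move_arm", "body": {"moves": [1.7, -0.15, 0, 0, 0, 0, 0, 2.2, 0, 0, 0, 0, 0, 0, 3.5, 0, 0, 0, 0, 0, 0, 4, 0, 0, 0, 0, 0, 0, 4, 0, 0, -1, 0, 0, 0, 4, 0, 0, -3, 0, 0, 0, 4, 0, 0, -4, 0, 0, 0, 4, 0, 0, -4, 0, 0, 0]}}

```text
clock: 44.4
tool_pos: [0.5461, 0.0056, 0.2344]
orientation: [180.0, 0.0, -6.5]
force: [1.5, 0.4, 0.1]
opening: 0.04
gripper_force: 0.0
```

Emit:
{"method": "move_arm", "body": {"moves": [4, -4, 0, -2, 0, 0, 0, 4, -4, 0, -2, 0, 0, 0, 4, -4, 0, 0, 0, 0, 0, 4, 0, 0, 0, 0, 0, 0, 4, 0, 0, 0, 0, 0, 0]}}

```text
clock: 44.9
tool_pos: [0.4268, 0.0195, 0.2739]
orientation: [-179.9, -0.2, -6.4]
force: [0.5, 1.6, 0.8]
opening: 0.0394
gripper_force: 0.0
```

```bash
python3 - <<'E'
from h import *
to()
lidview()
p,W=cloud("scene"); save(p,"h1"); cv2.imwrite("pics/h1c.png",cv2.resize(p[120:230,290:430,::-1],(763,600),interpolation=cv2.INTER_CUBIC))
E
```

```text
at [0.4268 0.0195 0.2739] [-1.799e+02 -1.700e-01 -6.420e+00] chest [-0.1289 -0.1417] F [0.5 1.6 0.8] op 0.0394 t 44.9 q [ 29.  -5. -25.   0. -70.  54.]
top red 221 [0.0065 0.0113 0.118 ] [-0.011 -0.006] [0.023 0.028]
top yel 519 [0.0189 0.0119 0.1228] [-0.026 -0.019] [0.063 0.042]
scene red 102 [0.0082 0.0124 0.116 ] [-0.011 -0.004] [0.026 0.027]
scene yel 312 [0.019  0.0093 0.1207] [-0.027 -0.018] [0.067 0.043]
```

View pics/h1c.png

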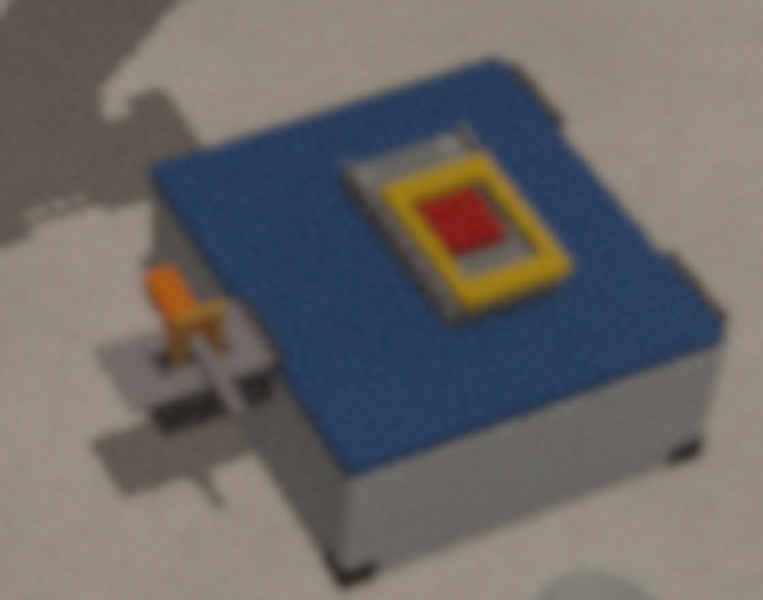

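The pin goes through the staple with its tip out at crop (240,408) and its collar at the staple. Hasp level, lid shut, and the plunger trapped about 10 mm down under the keeper.

```bash
python3 -c "
from plant import ctrl
print(ctrl.close_job())"
```

```text
the job is handed in; nothing more can be done
None
```

The job is handed in: the four amber jars present (of up to five) stand in the chest, and in the last images the lid is shut, the plunger is trapped under the keeper, the hasp is over the staple and the pin is fully through its loop, with the bystanders never touched.

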